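# Seal the filled sample cassettes with the hand roller and stack the empty beakers

## Robot

A 6-joint arm with a two-finger parallel gripper is mounted at the origin on a cart in front of the work surface, level with it; the furniture and walls round the work are solid. World frame = base frame: x ahead of the robot, y to its left, z up, the work surface at z = 0. Lengths are in m, angles in rad, forces in N, time in s.
With the tool pointing down it reaches from about 0.375 to 0.925 m from the base axis. Payload 5.7 kg.
Tool frame: the origin (TCP) lies at the very end of the fingers, on their centre line; the grasp point (between the pads) lies 19 mm behind it; z points along the fingers, y is the line along which they close (so a half turn about z gives the same grasp; the last joint's range is limited). The gripper opens to 88 mm and grips with 3 to 60 N. Pads are 20 mm wide; open, the fingers measure 115 mm over their backs; the gripper's body (75 mm by 178 mm) begins 61 mm behind the grasp point.
Start: joints at [1.076, 0.359, 1.51, -0, 1.272, -0.115], TCP at [0.222, 0.557, 0.223] pointing down, gripper open.
Joint ranges: [-2.97, 2.97], [-1.01, 2.36], [0.21, 2.38], [-0.96, 4.11], [0.2, 2.71], [-2.98, 2.98]. Speed limits (rad/s): [2.39, 2.39, 3.14, 3.14, 3.14, 3.14].

## Interface

Orientations are given as [roll, pitch, yaw] about the fixed x, y, z axes, in that order (R = Rz(yaw) Ry(pitch) Rx(roll)).
In Python, from bench import sensors, imaging, env gives the robot as it stands. The module is installed in compiled form; this text tells all that it offers.
- The arm moves only by the shell command python3 -m handwheel 'ROWS' [OPENING] [FORCE]. ROWS is JSON, a list of rows, each a list of 2 entries, a list of its own where there are three numbers: the shift along the tool's x, y, z in m, then the turn, a rotation vector about the tool's x, y, z in rad. A call has 1 to 12 rows; each row shifts and turns the commanded pose from where the row before left it, along the tool's axes as they then stand; what a row does not reach is not made up. A row lasts 1/10 s, in which the tool goes at most 50 mm and 8.59 degrees, less where a joint would pass 70% of its speed; a pose out of reach is approached as far as the arm can. A call is refused whole if a number of a shift passes 0.05 or a number of a turn 0.15, either way. A call with a gripper value outside its range is refused whole. OPENING is the closure, from -1 (fully open) to 1 (shut), set as the call begins (- or left out, the last holds). The fingers move at their own pace and stop on an object; FORCE is the grip in N (left out, the last holds). Time passes only in rows, so rows that do not move let the fingers close. It gives the time, the measured TCP pose, the force, the opening and the grip force at its end, in the units of the state.
- sensors.get_obs(): the state, without advancing time (a new reading comes with each control period).
- imaging.camera(name): name is "scene" or "top" or "wrist"; returns a dict with "color" (480x640x3 uint8, red, green, blue), "z_map" (480x640 float32, m along the optical axis (not along the pixel's ray), 0 where there is no reading), "fx", "fy", "cx", "cy" (pixels), "k1" (the pictures are not rectified: a ray, as slopes to the right and down, at radius r is drawn at 1 + k1 r^2 times it, then the intrinsics apply), "xyz" and "rotation" of the camera in the world; the wrist camera has in their place "tool_from_camera" (4x4, takes a point from camera to tool coordinates, whose origin is the TCP and whose axes are the flange's). Camera axes: x right, y up, looking along -z (the intrinsics and any distortion apply to the point x, -y, -z); pixel columns grow to the right and rows downward; lengths in m; the calibration is good to about 2 mm. A picture is of the moment at which its call begins: read the wrist's pose just before it.
- env.sign_off(): hands the job in; it is judged then, once.
The state is a dict: "time": time; "qpos": joint angles; "dq": joint speeds; "joint_torque": joint torques, N m; "eef_pos": TCP position; "orientation": TCP orientation; "ft_force": force on the tool from outside, world axes, zero at the start; "torque": the same for the moment, N m; "grip_width": finger opening in m; "finger_force": force on a finger pad.
Only numpy, scipy, OpenCV 4.12 (cv2) and the standard library are available. Lean on these libraries where they do the work, as an engineer would, in place of code of your own. Each camera call takes 0.05 s, during which the arm holds its last target. There are 200 camera calls.

## Task

Seal the filled sample cassettes: set each one upright in a lane of the aluminium nest, lift the hand roller up and off its hook, roll it firmly along each green cap strip until every cap is seated flat (with the roller, not with the gripper), and hang it back on its hook; the cassettes stay in the nest and are never tipped. Clear away the emptied tapered beakers by nesting them all upright in one loose stack on the counter, letting each settle by its own weight without pushing it in, so that they do not wedge. Leave the two sample pots where they stand.

Things in the scene. Friction and masses are not known exactly. Their poses are not given: they have to be found in the camera images.
- nest: aluminium sealing nest, 146 (x) x 186 mm (y), fixed on the counter; origin: centre of its underside, z up. Three lanes run along its x, centred at y = -56, 0 and +56 mm, open above, floor at z = 8 mm; each takes the skirt of one cassette, either way round, with 2 mm play all round; the round-topped ribs between them are 12 mm wide and 12 mm high above the floor
- roller: hand roller; origin: centre of the underside of its collar (44 mm across, 5 mm thick), z up. Blue upright handle 26 (x) x 30 mm (y), z = 5 to 66 mm. Neck 14 mm across to z = -36, then a fork 36 mm wide and black wheel, 38 mm across, 24 wide, axle along x, lowest point z = -84: rolls along y. Fork and wheel spring up to 10 mm towards the collar: 8 N at once, 15 N at 10 mm. 0.25 kg
- stand_hang (a point): on a grey stand, fixed: where the roller's origin is when it hangs, 129.5 mm above the counter, z up; column at x = +72 mm, 6 mm taller. Two prongs (7 mm rods 24 mm apart inside) run to -x and end 30 mm out in tips turned up 12 mm; the collar rests on them, the neck between. Off: lift the roller 14 to 28 mm, then 80 mm out to the point's -x; on: the same way back, facing any way
- cassette_1: white four-well sample cassette, filled, 0.19 kg (may be absent); origin: centre of the underside, z up, long axis x. Skirt 116 x 40 mm, 6 mm high; body above it 108 mm long, 28 mm thick (y), top at z = 44 mm. On top a green strip of four caps, 104 x 18 mm, 3 mm thick: seated, its upper face is at z = 47 mm; loose caps stand up to 4 mm higher
- cassette_2: white four-well sample cassette, filled, 0.19 kg (may be absent); origin: centre of the underside, z up, long axis x. Skirt 116 x 40 mm, 6 mm high; body above it 108 mm long, 28 mm thick (y), top at z = 44 mm. On top a green strip of four caps, 104 x 18 mm, 3 mm thick: seated, its upper face is at z = 47 mm; loose caps stand up to 4 mm higher
- cassette_3: white four-well sample cassette, filled, 0.19 kg (may be absent); origin: centre of the underside, z up, long axis x. Skirt 116 x 40 mm, 6 mm high; body above it 108 mm long, 28 mm thick (y), top at z = 44 mm. On top a green strip of four caps, 104 x 18 mm, 3 mm thick: seated, its upper face is at z = 47 mm; loose caps stand up to 4 mm higher
- cap_1a (a joint): how far the cap at x = -39 mm of cassette_1 is pressed down, m: 0 = 4 mm proud, 0.004 = seated flat; moves under 5 N and stays where it is left
- cap_1b (a joint): how far the cap at x = -13 mm of cassette_1 is pressed down, m: 0 = 4 mm proud, 0.004 = seated flat; moves under 5 N and stays where it is left
- cap_1c (a joint): how far the cap at x = 13 mm of cassette_1 is pressed down, m: 0 = 4 mm proud, 0.004 = seated flat; moves under 5 N and stays where it is left
- cap_1d (a joint): how far the cap at x = 39 mm of cassette_1 is pressed down, m: 0 = 4 mm proud, 0.004 = seated flat; moves under 5 N and stays where it is left
- cap_2a (a joint): how far the cap at x = -39 mm of cassette_2 is pressed down, m: 0 = 4 mm proud, 0.004 = seated flat; moves under 5 N and stays where it is left
- cap_2b (a joint): how far the cap at x = -13 mm of cassette_2 is pressed down, m: 0 = 4 mm proud, 0.004 = seated flat; moves under 5 N and stays where it is left
- cap_2c (a joint): how far the cap at x = 13 mm of cassette_2 is pressed down, m: 0 = 4 mm proud, 0.004 = seated flat; moves under 5 N and stays where it is left
- cap_2d (a joint): how far the cap at x = 39 mm of cassette_2 is pressed down, m: 0 = 4 mm proud, 0.004 = seated flat; moves under 5 N and stays where it is left
- cap_3a (a joint): how far the cap at x = -39 mm of cassette_3 is pressed down, m: 0 = 4 mm proud, 0.004 = seated flat; moves under 5 N and stays where it is left
- cap_3b (a joint): how far the cap at x = -13 mm of cassette_3 is pressed down, m: 0 = 4 mm proud, 0.004 = seated flat; moves under 5 N and stays where it is left
- cap_3c (a joint): how far the cap at x = 13 mm of cassette_3 is pressed down, m: 0 = 4 mm proud, 0.004 = seated flat; moves under 5 N and stays where it is left
- cap_3d (a joint): how far the cap at x = 39 mm of cassette_3 is pressed down, m: 0 = 4 mm proud, 0.004 = seated flat; moves under 5 N and stays where it is left
- beaker_1: empty tapered sample beaker, pale blue, open at the top, 60 mm tall, 58 mm across the rim and 35 mm across the foot, 3 mm wall, 35 g (may be absent); origin: centre of the underside, z up. Two nested beakers rest with their undersides 17 to 19 mm apart
- beaker_2: empty tapered sample beaker, pale blue, open at the top, 60 mm tall, 58 mm across the rim and 35 mm across the foot, 3 mm wall, 35 g (may be absent); origin: centre of the underside, z up. Two nested beakers rest with their undersides 17 to 19 mm apart
- beaker_3: empty tapered sample beaker, pale blue, open at the top, 60 mm tall, 58 mm across the rim and 35 mm across the foot, 3 mm wall, 35 g (may be absent); origin: centre of the underside, z up. Two nested beakers rest with their undersides 17 to 19 mm apart
- beaker_4: empty tapered sample beaker, pale blue, open at the top, 60 mm tall, 58 mm across the rim and 35 mm across the foot, 3 mm wall, 35 g (may be absent); origin: centre of the underside, z up. Two nested beakers rest with their undersides 17 to 19 mm apart
- pot_1: white sample pot with screw lid, 46 mm across, 56 mm tall, behind the nest; origin: centre of the underside; leave it alone
- pot_2: white sample pot with screw lid, 46 mm across, 56 mm tall, behind the nest; origin: centre of the underside; leave it alone

How it is judged:
By the outcome, as a careful person would: the job done as asked, in the order asked, and still so for the second after the job is handed in, with the robot touching nothing.
Of cassette_1, cassette_2, cassette_3 only 2 to 3 are there at a start; the rules pass over those that are not, and their reading is None.
Of beaker_1, beaker_2, beaker_3, beaker_4 only 3 to 4 are there at a start; the rules pass over those that are not, and their reading is None.
At some moment in a run one of cassette_1, cassette_2, cassette_3 may be knocked a few centimetres aside while the robot is not near it.
It also fails if it takes over 210 s, if anything falls off the work surface, if the arm or the gripper's body presses on something with over 40 N, if the wrist force passes 120 N, or if a joint passes its speed limit or range.

## Working session

There is one attempt and no reset: what is moved stays moved. The work goes in short steps, Python scripts to look and compute and a shell command to move; the robot and the scene stay as the last step left them, time stands still between calls to the robot, and variables do not carry over. Pictures are saved under pics/ and viewed, at most 14 in all, crops included, and the job is handed in when it is done.

```bash
mkdir -p pics; cat > h.py <<'E'
import numpy as np, cv2
from bench import sensors, imaging, env
from scipy.spatial.transform import Rotation as R
def cloud(n):
    o=sensors.get_obs(); c=imaging.camera(n)
    z=c["z_map"]; v,u=np.mgrid[0:480,0:640].astype(float)
    K=np.array([[c["fx"],0,c["cx"]],[0,c["fy"],c["cy"]],[0,0,1.]])
    a=(u-c["cx"])/c["fx"]; b=(v-c["cy"])/c["fy"]; x,y=a.copy(),b.copy()
    for _ in range(15):
        s=1+c["k1"]*(x*x+y*y); x=a/s; y=b/s
    P=np.stack([x*z,-y*z,-z],-1)
    if n=="wrist":
        T=np.array(c["tool_from_camera"]); P=P@T[:3,:3].T+T[:3,3]
        P=P@R.from_euler('xyz',o["orientation"]).as_matrix().T+np.array(o["eef_pos"])
    else:
        r=np.array(c["rotation"]); 
        r=r if r.shape==(3,3) else R.from_euler('xyz',r).as_matrix()
        P=P@r.T+np.array(c["xyz"])
    P[z==0]=np.nan
    return c["color"],P
def save(n,img): cv2.imwrite("pics/"+n+".png",img[:,:,::-1])
E
python3 - <<'E'
from h import *
for n in("top","scene"):
    im,P=cloud(n); save(n+"0",im); np.save(n+"P.npy",P); np.save(n+"I.npy",im)
    c=imaging.camera(n); print(n,c["xyz"],c["rotation"],c["fx"],c["k1"])
print(sensors.get_obs())
E
```

```text
top [ 0.4582483  -0.02959669  1.72835072] [ 0.05298556  0.01410576 -1.55026932] 563.1240136188279 0.04007051893250312
scene [ 0.15779625 -0.80286446  0.6073735 ] [ 1.06034249  0.02080133 -0.48495361] 435.81832376845546 -0.03130049952281708
{'time': 0.2, 'qpos': array([ 1.07593559e+00,  3.59248674e-01,  1.51104307e+00, -1.31776548e-05,
        1.27251585e+00, -1.15116491e-01]), 'dq': array([-0.0002398 , -0.00091261, -0.00291156,  0.00145573,  0.00075458,
       -0.00011334]), 'joint_torque': array([ 1.05327050e-03, -5.15300775e+01, -2.70747507e+01,  6.76774140e-02,
        3.20134009e-02, -8.85679106e-05]), 'eef_pos': array([0.22221473, 0.55684742, 0.22211041]), 'orientation': array([-3.14038430e+00, -1.27043789e-04,  2.76185221e+00]), 'ft_force': array([-0.03905724,  0.13121737, -0.12860129]), 'torque': array([ 0.04380989, -0.01960358,  0.00183209]), 'finger_force': 0.0, 'grip_width': 0.08780036100224534}
```

View pics/top0.png

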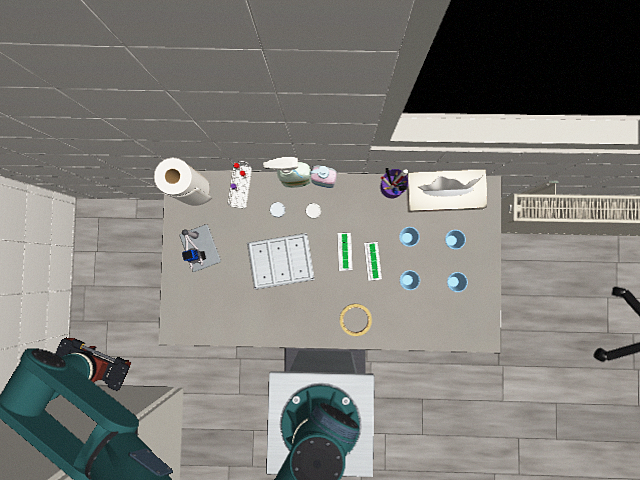

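View pics/scene0.png

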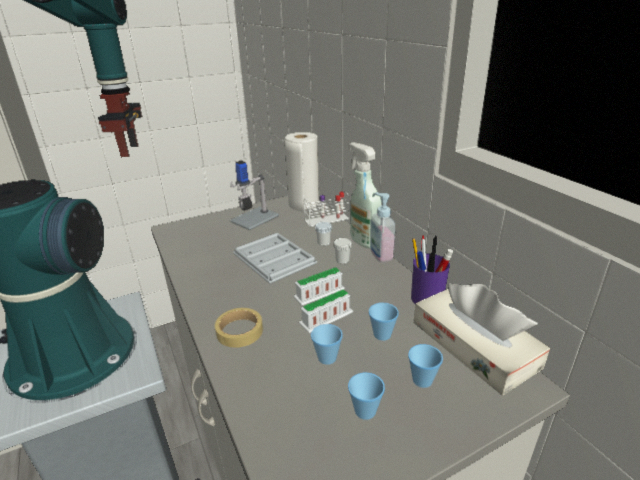

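The pictures show two cassettes (top px ~345,251 and 373,260), four beakers (409,237; 455,239; 409,280; 457,282), the nest at (281,261), pots at (278,209) and (313,211), and the roller on its stand around (193,255). Next I measure.

```bash
python3 - <<'E'
from h import *
from scipy import ndimage as N
I=np.load("topI.npy").astype(int);P=np.load("topP.npy")
def comps(m,name,mn=30):
    l,n=N.label(m)
    for i in range(1,n+1):
        s=l==i
        if s.sum()<mn: continue
        v,u=np.where(s);q=P[s];q=q[~np.isnan(q).any(1)]
        r=cv2.minAreaRect(q[:,:2].astype(np.float32)*1000)
        print(name,s.sum(),(u.mean().round(1),v.mean().round(1)),"med",np.median(q,0).round(4),"rect",np.round(r[0],1),np.round(r[1],1),round(r[2],1),"zmax",q[:,2].max().round(4),"zmin",q[:,2].min().round(4))
r,g,b=I[...,0],I[...,1],I[...,2]
comps((g>r+50)&(g>b+50),"green")
Z=P[...,2]; tbl=(np.arange(640)[None]>165)&(np.arange(640)[None]<495)&(np.arange(480)[:,None]>175)&(np.arange(480)[:,None]<340)
print("table z",np.nanmedian(Z[300:340,200:300]))
comps((b>r+35)&(g>r+15)&tbl,"blue",15)
comps((Z>0.054)&(Z<0.07)&tbl,"rim/pot",30)
sub=np.zeros_like(tbl);sub[230:292,244:318]=1
comps(sub&(Z>0.004)&(Z<0.04),"nest")
sub=np.zeros_like(tbl);sub[222:275,178:222]=1
comps(sub&(Z>0.003)&(Z<0.03),"standbase")
comps(sub&(Z>0.185),"handletop",5)
comps(sub&(Z>0.1),"standup",5)
im=I.astype(np.uint8)
save("c1",np.hstack([cv2.resize(im[222:277,176:222],None,fx=8,fy=8,interpolation=2),cv2.resize(im[228:283,316:392],(560,440)) [:, :420]]))
E
```

```text
green 174 (np.float64(344.7), np.float64(250.6)) med [ 0.5227 -0.0637  0.0504] rect [521.2 -63.6] [98.9 15.9] 3.5 zmax 0.0582 zmin 0.0382
green 178 (np.float64(373.5), np.float64(260.7)) med [ 0.4918 -0.1501  0.0508] rect [ 493.  -149.9] [100.   16.9] 7.1 zmax 0.0611 zmin 0.0391
table z 0.0007461121878988841
blue 318 (np.float64(409.2), np.float64(236.3)) med [ 0.5687 -0.2583  0.0303] rect [ 567.3 -253.8] [56.7 56.5] 46.2 zmax 0.0701 zmin -0.0066
blue 324 (np.float64(455.1), np.float64(239.0)) med [ 0.5639 -0.3965  0.0305] rect [ 563.  -393.8] [66.9 58.6] 87.8 zmax 0.0687 zmin -0.0047
blue 37 (np.float64(344.1), np.float64(237.5)) med [ 0.5587 -0.0608  0.0509] rect [559.8 -60.7] [21.1 12.2] 0.8 zmax 0.0582 zmin 0.0437
blue 33 (np.float64(344.6), np.float64(246.6)) med [ 0.5319 -0.064   0.05  ] rect [533.2 -64.1] [21.2 12.1] 1.9 zmax 0.0569 zmin 0.0432
blue 36 (np.float64(372.1), np.float64(247.5)) med [ 0.5317 -0.1447  0.0512] rect [ 531.9 -144.8] [21.2 12.4] 1.6 zmax 0.0588 zmin 0.0428
blue 67 (np.float64(192.4), np.float64(255.5)) med [0.4931 0.3567 0.1811] rect [493.5 362. ] [20.8
[... 2126 characters left out ...]
.0544
nest 2682 (np.float64(279.6), np.float64(260.5)) med [0.4884 0.1335 0.0121] rect [489.4 132.3] [160.4 197.8] 11.9 zmax 0.0315 zmin 0.004
standbase 791 (np.float64(204.7), np.float64(247.9)) med [0.525  0.363  0.0103] rect [519.3 363.6] [153.1  96.1] 3.5 zmax 0.0286 zmin 0.003
standbase 63 (np.float64(182.4), np.float64(238.8)) med [0.5482 0.4324 0.0088] rect [550.8 435.5] [62.2 18.3] 18.7 zmax 0.0206 zmin 0.0032
handletop 101 (np.float64(187.6), np.float64(254.9)) med [0.495  0.3677 0.1946] rect [495.5 368.4] [25.1 31. ] 15.1 zmax 0.2041 zmin 0.1857
standup 361 (np.float64(190.7), np.float64(251.2)) med [0.5004 0.3691 0.1375] rect [516.9 373.6] [112.1  38.8] 17.8 zmax 0.2041 zmin 0.103
```

View pics/c1.png

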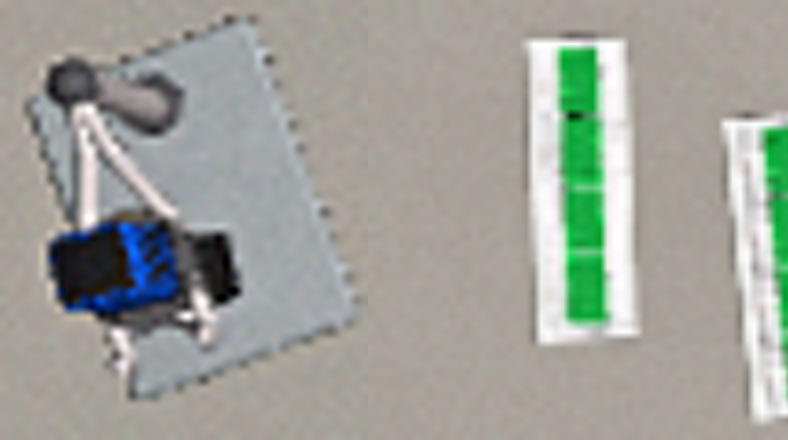

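```bash
cat >> h.py <<'E'
def plan(x,y,z,yaw,n=None):
    o=sensors.get_obs(); Ro=R.from_euler('xyz',o["orientation"]); p=np.array(o["eef_pos"])
    Rt=R.from_euler('xyz',[np.pi,0,yaw])
    rv=(Ro.inv()*Rt).as_rotvec()
    print("at",p.round(4),np.round(o["orientation"],4),"q",np.round(o["qpos"],2),"f",np.round(o["ft_force"],1),"w",round(o["grip_width"],4),"t",o["time"])
    d=np.array([x,y,z])-p
    print("turn first",rv.round(4),"then shift",(Rt.inv().apply(d)).round(4), "| shift-only now",Ro.inv().apply(d).round(4))
E
python3 - <<'E'
from h import *
c=imaging.camera("wrist");print(np.round(c["tool_from_camera"],3),c["fx"],c["k1"])
plan(.44,.04,.40,np.pi)
plan(.44,.04,.40,0)
E
```

```text
[[ 0.001  0.957  0.291  0.081]
 [ 1.    -0.    -0.001 -0.   ]
 [-0.001  0.291 -0.957 -0.163]
 [ 0.     0.     0.     1.   ]] 385.20990548050565 -0.03175602236176238
at [0.2223 0.5569 0.2222] [-3.1407e+00 -1.0000e-04  2.7618e+00] q [ 1.08  0.36  1.51 -0.    1.27 -0.12] f [ 0.2 -0.4  0.1] w 0.0878 t 0.25
turn first [-9.000e-04 -3.000e-04 -3.798e-01] then shift [-0.2177 -0.5169 -0.1778] | shift-only now [-0.3938 -0.3995 -0.1774]
at [0.2223 0.5569 0.2222] [-3.1407e+00 -1.0000e-04  2.7618e+00] q [ 1.08  0.36  1.51 -0.    1.27 -0.12] f [ 0.2 -0.4  0.1] w 0.0878 t 0.25
turn first [-4.0000e-04  1.3000e-03  2.7618e+00] then shift [ 0.2177  0.5169 -0.1778] | shift-only now [-0.3938 -0.3995 -0.1774]
```

```bash
python3 -m handwheel '[[[0,0,-0.015],[0,0,-0.095]],[[0,0,-0.015],[0,0,-0.095]],[[0,0,-0.015],[0,0,-0.095]],[[0,0,-0.015],[0,0,-0.095]]]'
python3 -m handwheel '[[[-0.0175,-0.0464,0],[0,0,0]],[[-0.0175,-0.0464,0],[0,0,0]],[[-0.0175,-0.0464,0],[0,0,0]],[[-0.0175,-0.0464,0],[0,0,0]],[[-0.0175,-0.0464,0],[0,0,0]],[[-0.0175,-0.0464,0],[0,0,0]],[[-0.0175,-0.0464,0],[0,0,0]],[[-0.0175,-0.0464,0],[0,0,0]],[[-0.0175,-0.0464,0],[0,0,0]],[[-0.0175,-0.0464,0],[0,0,0]],[[-0.0175,-0.0464,0],[0,0,0]],[[-0.0175,-0.0464,0],[0,0,0]]]'
python3 -m handwheel '[[[0,0,0],[0,0,0]],[[0,0,0],[0,0,0]]]'
python3 - <<'E'
from h import *
plan(.43,0,.28,np.pi)
I,P=cloud("wrist"); np.save("wP.npy",P);np.save("wI.npy",I);save("w1",I)
E
```

```text
time: 0.65
eef_pos: [0.2223, 0.5571, 0.283]
orientation: [-3.141, -0.0, -3.137]
ft_force: [-0.4, -0.0, -0.4]
grip_width: 0.0878
finger_force: 0.0
time: 1.85
eef_pos: [0.4328, -0.0016, 0.2829]
orientation: [-3.142, 0.001, 3.141]
ft_force: [1.3, 0.9, 0.3]
grip_width: 0.0883
finger_force: 0.0
time: 2.05
eef_pos: [0.4325, -0.0004, 0.2825]
orientation: [3.141, -0.001, 3.138]
ft_force: [-0.6, 0.5, 0.2]
grip_width: 0.0876
finger_force: 0.0
at [ 4.325e-01 -4.000e-04  2.825e-01] [ 3.1411e+00 -7.0000e-04  3.1383e+00] q [-0.16  0.05  1.76  0.    1.33 -1.73] f [-0.6  0.5  0.2] w 0.0876 t 2.05
turn first [ 0.0005 -0.0007 -0.0033] then shift [0.0025 0.0004 0.0025] | shift-only now [0.0025 0.0004 0.0025]
```

View pics/w1.png

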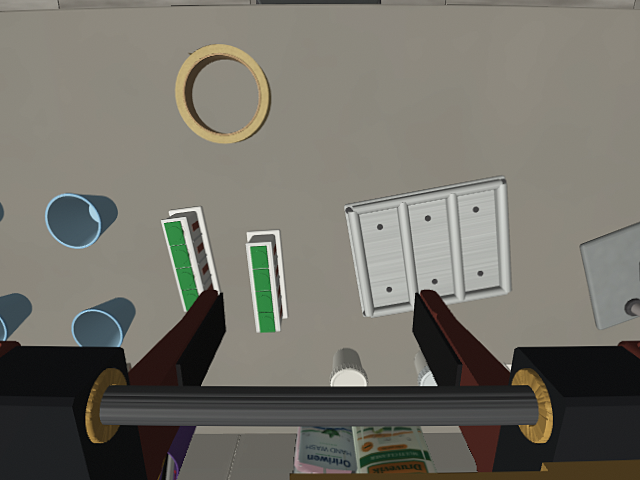

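The wrist view shows the nest with corners at about (348,208), (504,180), (510,292), (364,314) and the cassettes at (190,265) and (263,285); I'll enlarge it to read edges.

```bash
python3 - <<'E'
import numpy as np,cv2
I=np.load("wI.npy")
c=cv2.resize(I[170:325,335:520],None,fx=4.3,fy=3.8,interpolation=cv2.INTER_CUBIC)
for u in range(340,520,20): cv2.line(c,(int((u-335)*4.3),0),(int((u-335)*4.3),6),(255,0,0),1)
cv2.imwrite("pics/nest.png",c[:,:,::-1]);print(c.shape)
E
```

```text
(589, 796, 3)
```

View pics/nest.png

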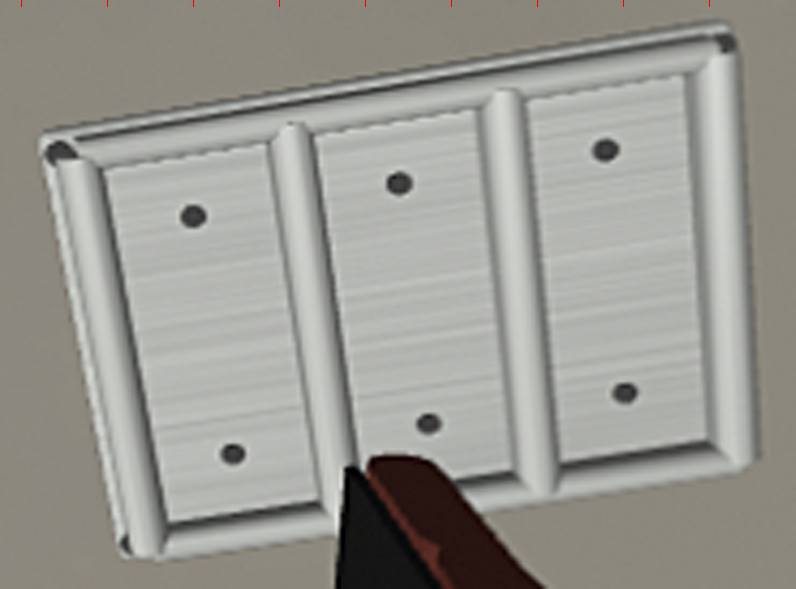

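```bash
python3 -m handwheel '[[[-0.035,0.0,0],[0,0,0]],[[-0.035,0.0,0],[0,0,0]],[[0,0,0],[0,0,0]],[[0,0,0],[0,0,0]],[[0,0,0],[0,0,0]]]'
cat >> h.py <<'E'
def ray(uv,z,c,o=None):
    K=np.array([[c["fx"],0,c["cx"]],[0,c["fy"],c["cy"]],[0,0,1.]])
    n=cv2.undistortPoints(np.array(uv,np.float64).reshape(-1,1,2),K,np.array([c["k1"],0,0,0,0.])).reshape(-1,2)
    d=np.c_[n[:,0],-n[:,1],-np.ones(len(n))]
    if o is not None:
        T=np.array(c["tool_from_camera"]);A=R.from_euler('xyz',o["orientation"]).as_matrix()
        d=d@T[:3,:3].T@A.T; p=A@T[:3,3]+np.array(o["eef_pos"])
    else:
        d=d@R.from_euler('xyz',c["rotation"]).as_matrix().T;p=np.array(c["xyz"])
    return p+d*((z-p[2])/d[:,2])[:,None]
E
python3 - <<'E'
from h import *
import pickle
o=sensors.get_obs();c=imaging.camera("wrist");pickle.dump((o,c),open("w2.pkl","wb"))
print(o["eef_pos"],o["orientation"],o["ft_force"])
I=c["color"].astype(int);r,g,b=I[...,0],I[...,1],I[...,2]
m=((g>r+40)&(g>b+40)).astype(np.uint8)
n,l,s,ce=cv2.connectedComponentsWithStats(cv2.morphologyEx(m,cv2.MORPH_CLOSE,np.ones((3,3),np.uint8)))
for i in range(1,n):
    if s[i,4]>200:
        pts=np.argwhere(l==i)[:,::-1]; print(s[i])
        w=ray(pts,0.049,c,o)[:,:2]; rr=cv2.minAreaRect((w*1000).astype(np.float32)); print(ce[i],rr)
# holes
gray=I.sum(2)/3; 
dk=(gray<95).astype(np.uint8)
n,l,s,ce=cv2.connectedComponentsWithStats(dk)
H=[ce[i] for i in range(1,n) if 8<s[i,4]<90 and s[i,2]<12 and s[i,3]<12 and ce[i][0]>300 and ce[i][1]<330]
H=np.array(H);print(np.c_[H,ray(H,0.008,c,o)[:,:2]*1000].round(1))
save("w2",c["color"])
E
```

```text
time: 2.6
eef_pos: [0.501, 0.0019, 0.2824]
orientation: [3.141, -0.002, -3.139]
ft_force: [-0.1, 0.5, 0.0]
grip_width: 0.0879
finger_force: 0.0
[0.50097417 0.00188323 0.28239522] [ 3.14132670e+00 -1.69079264e-03 -3.13939336e+00] [-0.0689522   0.49260057  0.03659367]
[ 154  154   39   99 1626]
[172.98400984 203.100246  ] ((493.7528991699219, -149.42471313476562), (103.15142822265625, 17.745407104492188), 7.644162654876709)
[ 244  182   26   95 1563]
[256.80294306 228.49904031] ((521.103759765625, -63.07917022705078), (103.45571899414062, 17.66213035583496), 3.289156913757324)
[[509.6 118.1 404.4 209.7]
 [347.3 148.4 437.8  33.7]
 [480.4 149.4 437.9 181.5]
 [430.  158.5 448.2 126.1]
 [380.  167.5 458.4  70.8]
 [484.5 219.  516.7 195.9]
 [436.8 227.6 527.2 140.8]
 [389.2 235.8 537.3  85.4]
 [363.4 262.2 570.2  56.3]]
```

View pics/w2.png

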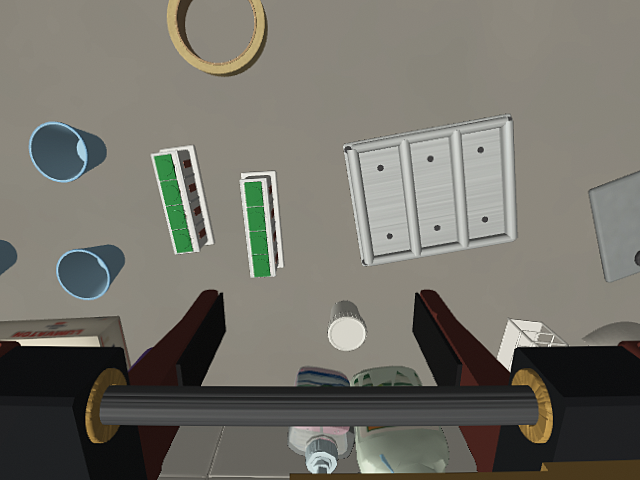

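Strips measure 103×17.7 mm and lane pitch 56.2 mm, as they should: B at (0.521,−0.063) yaw 3.3°, A at (0.494,−0.149) yaw 7.6°, nest centre (0.4876,0.1334) yaw 10.46°.

```bash
python3 - <<'E'
from h import *
plan(.5211,-.0631,.10,np.pi+.0574)
E
```

```text
at [0.501  0.0016 0.2825] [ 3.1414e+00 -1.2000e-03 -3.1398e+00] q [-0.13  0.16  1.63 -0.    1.35 -1.71] f [ 0.6 -0.4 -0.6] w 0.088 t 2.65
turn first [ 0.0002 -0.0012 -0.0556] then shift [-0.0163 -0.0657  0.1825] | shift-only now [-0.0202 -0.0648  0.1825]
```

```bash
python3 -m handwheel '[[[-0.0163,-0.0257,0],[0,0,-0.0556]],[[0,-0.02,0.0],[0,0,0]],[[0,-0.02,0.04],[0,0,0]],[[0,0,0.045],[0,0,0]],[[0,0,0.045],[0,0,0]],[[0,0,0.045],[0,0,0]],[[0,0,0],[0,0,0]],[[0,0,0],[0,0,0]],[[0,0,0],[0,0,0]]]' -0.3 15
python3 - <<'E'
from h import *
plan(.5211,-.0631,.018,np.pi+.0574)
E
```

```text
time: 3.55
eef_pos: [0.5227, -0.0654, 0.1101]
orientation: [-3.14, 0.004, -3.086]
ft_force: [-0.4, 0.5, 0.4]
grip_width: 0.0569
finger_force: 0.0
at [ 0.5227 -0.0654  0.1101] [-3.1403  0.0037 -3.0855] q [-0.26  0.39  1.8  -0.    0.95 -1.88] f [-0.4  0.5  0.4] w 0.0569 t 3.55
turn first [-0.0013  0.0037 -0.0013] then shift [0.0015 0.0024 0.0921] | shift-only now [0.0018 0.0025 0.0921]
```

```bash
python3 -m handwheel '[[[0.0012,0.002,0.03],[0,0,0]],[[0,0,0.03],[0,0,0]],[[0,0,0.022],[0,0,0]],[[0,0,0.010],[0,0,0]],[[0,0,0],[0,0,0]],[[0,0,0],[0,0,0]]]'
python3 -m handwheel '[[[0,0,0],[0,0,0]],[[0,0,0],[0,0,0]],[[0,0,0],[0,0,0]],[[0,0,0],[0,0,0]],[[0,0,0],[0,0,0]]]' 0.6 20
python3 - <<'E'
from h import *
plan(.5211,-.0631,.018,np.pi+.0574)
E
```

```text
time: 4.15
eef_pos: [0.5212, -0.0636, 0.0172]
orientation: [-3.141, 0.002, -3.086]
ft_force: [0.2, -0.0, -0.5]
grip_width: 0.0571
finger_force: 0.0
time: 4.65
eef_pos: [0.52, -0.0633, 0.016]
orientation: [-3.141, 0.0, -3.086]
ft_force: [-0.8, -0.2, 4.7]
grip_width: 0.028
finger_force: 20.0
at [ 0.52   -0.0633  0.016 ] [-3.1414e+00  4.0000e-04 -3.0857e+00] q [-0.25  0.53  1.87 -0.    0.74 -1.88] f [-0.8 -0.2  4.7] w 0.028 t 4.65
turn first [-0.0002  0.0004 -0.0015] then shift [-0.0011  0.0001 -0.002 ] | shift-only now [-0.0012  0.0001 -0.002 ]
```

```bash
python3 -m handwheel '[[[0,0,-0.02],[0,0,0]],[[0,0,-0.04],[0,0,0]],[[0,0,-0.03],[0,0,0]],[[0,0,0],[0,0,0]],[[0,0,0],[0,0,0]]]'
python3 - <<'E'
from h import *
plan(.4773,.1887,.10,np.pi+.1826)
E
```

```text
time: 5.15
eef_pos: [0.5198, -0.0632, 0.1056]
orientation: [-3.141, 0.001, -3.086]
ft_force: [0.7, 1.0, -2.4]
grip_width: 0.0279
finger_force: 20.0
at [ 0.5198 -0.0632  0.1056] [-3.1412e+00  7.0000e-04 -3.0857e+00] q [-0.25  0.39  1.8  -0.    0.95 -1.88] f [ 0.7  1.  -2.4] w 0.0279 t 5.15
turn first [-0.0004  0.0006 -0.1267] then shift [-0.004   0.2555  0.0056] | shift-only now [0.0283 0.2539 0.0055]
```

```bash
python3 -m handwheel '[[[0,0,0],[0,0,-0.0634]],[[0,0,0],[0,0,-0.0634]],[[-0.004,0.0315,0],[0,0,0]],[[0,0.032,0],[0,0,0]],[[0,0.032,0],[0,0,0]],[[0,0.032,0],[0,0,0]],[[0,0.032,0],[0,0,0]],[[0,0.032,0],[0,0,0]],[[0,0.032,0],[0,0,0]],[[0,0.032,0],[0,0,0]],[[0,0,0],[0,0,0]],[[0,0,0],[0,0,0]]]'
python3 -m handwheel '[[[0,0,0],[0,0,0]],[[0,0,0],[0,0,0]]]'
python3 - <<'E'
from h import *
plan(.4773,.1887,.04,np.pi+.1826)
o=sensors.get_obs();c=imaging.camera("wrist");I=c["color"].astype(int);r,g,b=I[...,0],I[...,1],I[...,2]
m=((g>r+40)&(g>b+40)).astype(np.uint8)
pts=np.argwhere(m)[:,::-1];z=o["eef_pos"][2]-.0175+.049
w=ray(pts,z,c,o)-np.array(o["eef_pos"]);w=R.from_euler('xyz',o["orientation"]).inv().apply(w)
print(np.percentile(w,[0,1,50,99,100],axis=0).round(4))
save("g1",c["color"])
E
```

```text
time: 6.35
eef_pos: [0.4758, 0.1887, 0.1039]
orientation: [-3.141, -0.003, -2.957]
ft_force: [-0.2, -0.3, -1.6]
grip_width: 0.0282
finger_force: 20.0
time: 6.55
eef_pos: [0.4771, 0.1876, 0.105]
orientation: [-3.141, -0.001, -2.96]
ft_force: [-0.6, 0.6, -1.4]
grip_width: 0.0282
finger_force: 20.0
at [0.4771 0.1876 0.105 ] [-3.1412e+00 -1.2000e-03 -2.9602e+00] q [ 0.24  0.38  1.83 -0.    0.94 -1.51] f [-0.6  0.6 -1.4] w 0.0282 t 6.55
turn first [-0.0004 -0.0012 -0.0013] then shift [-0.0004  0.001   0.065 ] | shift-only now [-0.0004  0.0011  0.065 ]
[[-0.055  -0.0088 -0.0316]
 [-0.0538 -0.0086 -0.0316]
 [ 0.0141  0.0001 -0.0315]
 [ 0.05    0.0091 -0.0314]
 [ 0.0503  0.0094 -0.0314]]
```

View pics/g1.png

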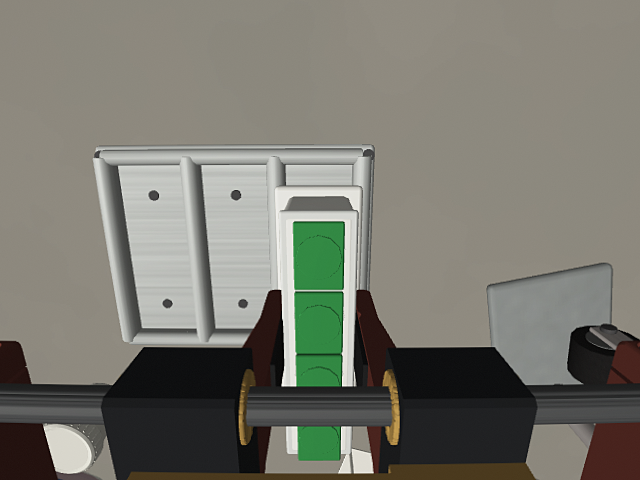

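```bash
python3 - <<'E'
from h import *
o=sensors.get_obs();c=imaging.camera("wrist")
w=ray([(153.5,195),(167,303),(236,194.5),(242.5,303)],.008,c,o)
print(w.round(4))
t=R.from_euler('xyz',o["orientation"]).inv().apply(w-np.array(o["eef_pos"]));print(t.round(4))
E
```

```text
[[0.4587 0.0703 0.008 ]
 [0.5378 0.0848 0.008 ]
 [0.4484 0.1258 0.008 ]
 [0.5274 0.1401 0.008 ]]
[[ 0.0394 -0.1121  0.0973]
 [-0.041  -0.112   0.0973]
 [ 0.0396 -0.0557  0.0973]
 [-0.0408 -0.0558  0.0973]]
```

```bash
python3 -m handwheel '[[[0.001,0.0004,0.02],[0,0,0]],[[0,0,0.025],[0,0,0]],[[0,0,0.015],[0,0,0]],[[0,0,0],[0,0,0]],[[0,0,0.005],[0,0,0]],[[0,0,0.005],[0,0,0]],[[0,0,0.004],[0,0,0]],[[0,0,0.003],[0,0,0]],[[0,0,0],[0,0,0]],[[0,0,0],[0,0,0]]]'
python3 -m handwheel '[[[0,0,0.002],[0,0,0]],[[0,0,0.001],[0,0,0]],[[0,0,0],[0,0,0]],[[0,0,0],[0,0,0]]]'
python3 - <<'E'
from h import *
plan(.4773,.1887,.024,np.pi+.1826)
E
```

```text
time: 7.65
eef_pos: [0.4763, 0.189, 0.0287]
orientation: [-3.142, 0.0, -2.959]
ft_force: [-0.3, -0.5, -1.8]
grip_width: 0.028
finger_force: 20.0
time: 8.05
eef_pos: [0.4762, 0.189, 0.0256]
orientation: [-3.142, -0.0, -2.959]
ft_force: [0.0, 0.1, -1.4]
grip_width: 0.0276
finger_force: 20.0
at [0.4762 0.189  0.0256] [-3.1415e+00 -1.0000e-04 -2.9590e+00] q [ 0.24  0.5   1.89 -0.    0.75 -1.51] f [ 0.   0.1 -1.4] w 0.0276 t 8.05
turn first [-0.0001 -0.0001  0.    ] then shift [-0.001  -0.0004  0.0016] | shift-only now [-0.001  -0.0004  0.0016]
```

```bash
python3 -m handwheel '[[[0,0,0.0013],[0,0,0]],[[0,0,0],[0,0,0]],[[0,0,0],[0,0,0]]]'
python3 -m handwheel '[[[0,0,0],[0,0,0]],[[0,0,0],[0,0,0]],[[0,0,0],[0,0,0]],[[0,0,-0.01],[0,0,0]],[[0,0,-0.03],[0,0,0]],[[0,0,-0.04],[0,0,0]],[[0,0,-0.04],[0,0,0]],[[0,0,0],[0,0,0]],[[0,0,0],[0,0,0]]]' 0.05
python3 - <<'E'
from h import *
plan(.4938,-.1494,.14,np.pi+.1334)
E
```

```text
time: 8.35
eef_pos: [0.4762, 0.1889, 0.0243]
orientation: [-3.142, -0.0, -2.959]
ft_force: [-0.2, -0.3, -2.2]
grip_width: 0.0279
finger_force: 20.0
time: 9.25
eef_pos: [0.477, 0.1892, 0.1458]
orientation: [3.141, 0.003, -2.959]
ft_force: [0.4, 1.0, -0.2]
grip_width: 0.0419
finger_force: 0.0
at [0.477  0.1892 0.1458] [ 3.1415e+00  3.1000e-03 -2.9590e+00] q [ 0.24  0.32  1.79 -0.    1.03 -1.51] f [ 0.4  1.  -0.2] w 0.0419 t 9.25
turn first [0.0002 0.0031 0.0492] then shift [ 0.0284 -0.3378  0.0058] | shift-only now [ 0.045  -0.336   0.0056]
```

```bash
cat >> h.py <<'E'
def greens(cam="top",z=.049):
    o=sensors.get_obs();c=imaging.camera(cam);I=c["color"].astype(int);r,g,b=I[...,0],I[...,1],I[...,2]
    m=((g>r+40)&(g>b+40)).astype(np.uint8)
    n,l,s,ce=cv2.connectedComponentsWithStats(cv2.morphologyEx(m,cv2.MORPH_CLOSE,np.ones((3,3),np.uint8)))
    for i in range(1,n):
        if s[i,4]>60:
            w=ray(np.argwhere(l==i)[:,::-1],z,c,o if cam=="wrist" else None)[:,:2]
            rr=cv2.minAreaRect((w*1000).astype(np.float32)); print("green",ce[i].round(1),np.round(rr[0],1),np.round(rr[1],1),round(rr[2],2))
    return c
E
python3 -m handwheel '[[[0.0284,-0.0278,0],[0,0,0.0492]],[[0,-0.045,0],[0,0,0]],[[0,-0.045,0],[0,0,0]],[[0,-0.045,0],[0,0,0]],[[0,-0.045,0],[0,0,0]],[[0,-0.045,0],[0,0,0]],[[0,-0.045,0],[0,0,0]],[[0,-0.04,0],[0,0,0]],[[0,0,0],[0,0,0]],[[0,0,0],[0,0,0]],[[0,0,0],[0,0,0]]]' -0.3
python3 - <<'E'
from h import *
greens("wrist"); greens("top"); plan(.4938,-.1494,.018,np.pi+.1334)
E
```

```text
time: 10.35
eef_pos: [0.4933, -0.1493, 0.1433]
orientation: [3.14, -0.002, -3.008]
ft_force: [-0.4, 0.6, 0.3]
grip_width: 0.0572
finger_force: 0.0
green [318.3 247.4] [ 493.5 -148.8] [103.3  17.6] 7.15
green [259.5 263.6] [477.2 190. ] [103.   16.7] 11.0
at [ 0.4938 -0.1491  0.1438] [ 3.1405e+00 -1.5000e-03 -3.0066e+00] q [-0.43  0.33  1.78  0.    1.03 -2.13] f [0.7 0.4 0.2] w 0.0572 t 10.45
turn first [ 0.0011 -0.0015  0.0016] then shift [ 0.     -0.0003  0.1258] | shift-only now [-0.0002 -0.0004  0.1258]
```

```bash
python3 -m handwheel '[[[0,0,0.04],[0,0,0]],[[0,0,0.04],[0,0,0]],[[0,0,0.03],[0,0,0]],[[0,0,0.015],[0,0,0]],[[0,0,0],[0,0,0]],[[0,0,0],[0,0,0]]]'
python3 -m handwheel '[[[0,0,0],[0,0,0]],[[0,0,0],[0,0,0]],[[0,0,0],[0,0,0]],[[0,0,0],[0,0,0]],[[0,0,0],[0,0,0]]]' 0.6 20
python3 -m handwheel '[[[0,0,-0.02],[0,0,0]],[[0,0,-0.04],[0,0,0]],[[0,0,-0.03],[0,0,0]],[[0,0,0],[0,0,0]],[[0,0,0],[0,0,0]]]'
python3 - <<'E'
from h import *
plan(.4979,.0781,.10,np.pi+.1826)
E
```

```text
time: 11.05
eef_pos: [0.4946, -0.15, 0.0196]
orientation: [3.141, -0.0, -3.007]
ft_force: [0.6, -0.4, 0.5]
grip_width: 0.0572
finger_force: 0.0
time: 11.55
eef_pos: [0.4948, -0.1508, 0.0199]
orientation: [-3.141, 0.001, -3.009]
ft_force: [-0.8, 1.5, 6.3]
grip_width: 0.028
finger_force: 20.0
time: 12.05
eef_pos: [0.4946, -0.1509, 0.1094]
orientation: [-3.141, 0.001, -3.008]
ft_force: [-0.4, 0.8, -1.6]
grip_width: 0.0275
finger_force: 20.0
at [ 0.4946 -0.1509  0.1094] [-3.1409e+00  7.0000e-04 -3.0082e+00] q [-0.43  0.38  1.82 -0.    0.95 -2.13] f [-0.4  0.8 -1.6] w 0.0275 t 12.05
turn first [-0.0007  0.0007 -0.0493] then shift [-0.0448  0.2246  0.0094] | shift-only now [-0.0337  0.2266  0.0093]
```

```bash
python3 -m handwheel '[[[-0.0224,0.0246,0],[0,0,-0.0493]],[[-0.0224,0.04,0],[0,0,0]],[[0,0.04,0],[0,0,0]],[[0,0.04,0],[0,0,0]],[[0,0.04,0],[0,0,0]],[[0,0.04,0],[0,0,0]],[[0,0,0],[0,0,0]],[[0,0,0],[0,0,0]],[[0,0,0],[0,0,0]],[[0,0,0],[0,0,0]]]'
python3 - <<'E'
from h import *
plan(.4979,.0781,.0275,np.pi+.1826)
o=sensors.get_obs();c=imaging.camera("wrist");I=c["color"].astype(int);r,g,b=I[...,0],I[...,1],I[...,2]
m=((g>r+40)&(g>b+40)).astype(np.uint8);n,l,s,ce=cv2.connectedComponentsWithStats(cv2.morphologyEx(m,cv2.MORPH_CLOSE,np.ones((5,5),np.uint8)))
inv=lambda w:R.from_euler('xyz',o["orientation"]).inv().apply(w-np.array(o["eef_pos"]))
for i in range(1,n):
    if s[i,4]>100:
        w=inv(ray(np.argwhere(l==i)[:,::-1],o["eef_pos"][2]-.0197+.049,c,o));print(ce[i].round(),np.percentile(w,[0,1,99,100],axis=0).round(4)[:,:2].tolist())
gray=I.sum(2)/3
n,l,s,ce=cv2.connectedComponentsWithStats((gray<95).astype(np.uint8))
H=np.array([ce[i] for i in range(1,n) if 8<s[i,4]<110 and s[i,2]<14 and s[i,3]<14 and ce[i][1]<340])
print(np.c_[H,inv(ray(H,.008,c,o))*1000].round(1))
save("g2",c["color"])
E
```

```text
time: 13.05
eef_pos: [0.4993, 0.0761, 0.1088]
orientation: [-3.141, -0.001, -2.96]
ft_force: [0.2, 0.4, -2.5]
grip_width: 0.0278
finger_force: 20.0
at [0.4993 0.0761 0.1088] [-3.1413e+00 -9.0000e-04 -2.9604e+00] q [ 0.01  0.36  1.84 -0.    0.94 -1.74] f [ 0.2  0.4 -2.5] w 0.0278 t 13.05
turn first [-0.0002 -0.0009 -0.0014] then shift [0.001  0.0022 0.0813] | shift-only now [0.0009 0.0022 0.0813]
[512. 264.] [[-0.0008, 0.0659], [0.0001, 0.0664], [0.0631, 0.0777], [0.0635, 0.078]]
[318. 297.] [[-0.0182, -0.0087], [-0.0177, -0.0085], [0.0524, 0.009], [0.0527, 0.0092]]
[318. 437.] [[-0.05, -0.0085], [-0.05, -0.0084], [-0.0393, 0.0091], [-0.0393, 0.0091]]
[[271.3 150.7  68.3 -31.2 100.9]
 [539.9 150.3  69.3 149.  100.8]
 [402.9 191.4  41.2  58.1 100.8]
 [357.  208.   29.6  27.  100.8]
 [356.  241.    5.9  27.  100.8]
 [396.2 298.9 -39.   58.3 100.8]]
```

View pics/g2.png

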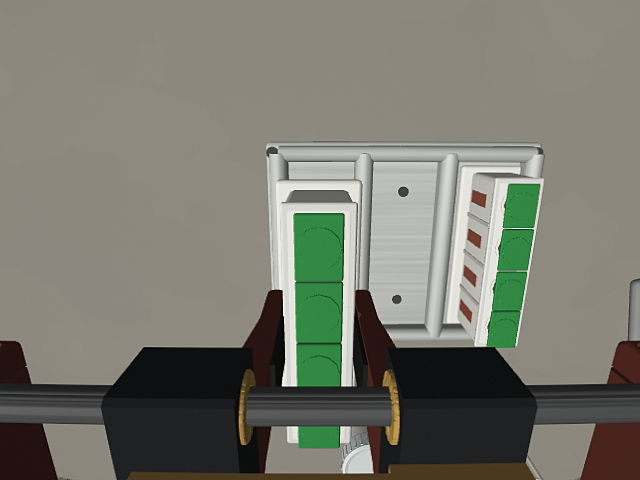

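```bash
python3 -m handwheel '[[[0,0.0021,0.02],[0,0,-0.001]],[[0,0,0.025],[0,0,0]],[[0,0,0.015],[0,0,0]],[[0,0,0],[0,0,0]],[[0,0,0.005],[0,0,0]],[[0,0,0.005],[0,0,0]],[[0,0,0.004],[0,0,0]],[[0,0,0.003],[0,0,0]],[[0,0,0],[0,0,0]],[[0,0,0],[0,0,0]]]'
python3 -m handwheel '[[[0,0,0.002],[0,0,0]],[[0,0,0.0015],[0,0,0]],[[0,0,0],[0,0,0]],[[0,0,0],[0,0,0]]]'
python3 - <<'E'
from h import *
plan(.4979,.0781,.0275,np.pi+.1826)
E
```

```text
time: 14.1
eef_pos: [0.4989, 0.0794, 0.0325]
orientation: [-3.141, 0.0, -2.958]
ft_force: [-0.5, -0.1, -2.2]
grip_width: 0.0277
finger_force: 20.0
time: 14.5
eef_pos: [0.4988, 0.0794, 0.0288]
orientation: [-3.142, -0.0, -2.958]
ft_force: [-0.1, 0.9, -2.3]
grip_width: 0.0275
finger_force: 20.0
at [0.4988 0.0794 0.0288] [-3.1415e+00 -2.0000e-04 -2.9579e+00] q [ 0.02  0.49  1.9  -0.    0.75 -1.73] f [-0.1  0.9 -2.3] w 0.0275 t 14.5
turn first [-0.0001 -0.0002  0.0011] then shift [ 0.0011 -0.0011  0.0013] | shift-only now [ 0.0011 -0.0011  0.0013]
```

```bash
python3 -m handwheel '[[[0,-0.0008,0.0012],[0,0,0]],[[0,0,0],[0,0,0]],[[0,0,0],[0,0,0]]]'
python3 -m handwheel '[[[0,0,0],[0,0,0]],[[0,0,0],[0,0,0]],[[0,0,0],[0,0,0]],[[0,0,-0.01],[0,0,0]],[[0,0,-0.03],[0,0,0]],[[0,0,-0.05],[0,0,0]],[[0,0,-0.05],[0,0,0]],[[0,0,-0.05],[0,0,0]],[[0,0,-0.05],[0,0,0]],[[0,0,-0.05],[0,0,0]],[[0,0,0],[0,0,0]]]' 0.05
python3 -m handwheel '[[[0.04,0.045,0],[0,0,0]],[[0,0.045,0],[0,0,0]],[[0,0.045,0],[0,0,0]],[[0,0.045,0],[0,0,0]],[[0,0.04,0],[0,0,0]],[[0,0,0],[0,0,0]],[[0,0,0],[0,0,0]],[[0,0,0],[0,0,0]]]' -1
python3 - <<'E'
from h import *
c=greens("wrist",.057); save("r1",c["color"]); import pickle;o=sensors.get_obs();pickle.dump((o,c),open("r1.pkl","wb"));plan(.44,.30,.31,np.pi+.1826)
E
```

```text
time: 14.8
eef_pos: [0.4991, 0.0788, 0.028]
orientation: [3.141, 0.0, -2.958]
ft_force: [-1.7, 1.7, 4.1]
grip_width: 0.0278
finger_force: 20.0
time: 15.9
eef_pos: [0.5029, 0.0787, 0.3258]
orientation: [-3.139, 0.014, -2.958]
ft_force: [0.2, 1.1, -0.3]
grip_width: 0.0417
finger_force: 0.0
time: 16.7
eef_pos: [0.4274, 0.2803, 0.3174]
orientation: [-3.141, -0.001, -2.958]
ft_force: [0.2, -0.4, -0.6]
grip_width: 0.0878
finger_force: 0.0
green [134.6 233.4] [497.9  79.6] [102.   17.9] 10.97
green [231.8 233. ] [477.  189.3] [102.4  17.3] 10.59
at [0.4276 0.2801 0.3175] [-3.1409e+00 -5.0000e-04 -2.9591e+00] q [ 0.45  0.15  1.56 -0.    1.43 -1.31] f [-0.1 -0.9 -0.2] w 0.0879 t 16.75
turn first [-0.0007 -0.0005 -0.0001] then shift [-0.0158  0.0173  0.0075] | shift-only now [-0.0158  0.0173  0.0075]
```

View pics/r1.png

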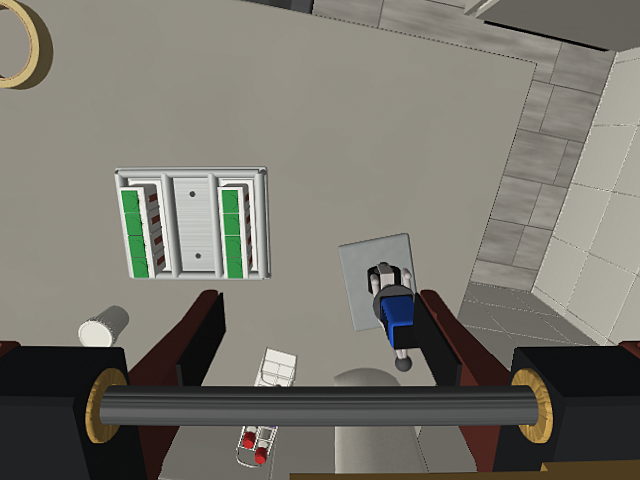

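Both cassettes sit in the outer lanes (greens at px 135,233 and 232,233); the roller handle (398,312) is partly behind a finger, so I move over it.

```bash
python3 -m handwheel '[[[-0.045,0.035,0],[0,0,0]],[[-0.035,0.037,0],[0,0,0]],[[0,0,0],[0,0,0]],[[0,0,0],[0,0,0]],[[0,0,0],[0,0,0]]]'
python3 - <<'E'
from h import *
o=sensors.get_obs();c=imaging.camera("wrist"); I=c["color"]; save("r2",I); import pickle;pickle.dump((o,c),open("r2.pkl","wb"));plan(.495,.368,.31,np.pi+.26)
hsv=cv2.cvtColor(I,cv2.COLOR_RGB2HSV)
m=((hsv[...,0]>105)&(hsv[...,0]<128)&(hsv[...,1]>150)&(hsv[...,2]>60)).astype(np.uint8)
n,l,s,ce=cv2.connectedComponentsWithStats(m);print([(s[i].tolist()) for i in range(1,n) if s[i,4]>100])
E
```

```text
time: 17.25
eef_pos: [0.4875, 0.359, 0.3175]
orientation: [-3.141, -0.001, -2.959]
ft_force: [-0.4, -1.0, 0.6]
grip_width: 0.0878
finger_force: 0.0
at [0.4874 0.3591 0.3178] [-3.1409e+00 -7.0000e-04 -2.9592e+00] q [ 0.52  0.3   1.36 -0.    1.48 -1.23] f [ 0.6 -0.2  0.2] w 0.0878 t 17.3
turn first [-0.0006 -0.0007 -0.0777] then shift [-0.0097  0.0067  0.0078] | shift-only now [-0.0091  0.0074  0.0078]
[[310, 221, 39, 44, 699]]
```

View pics/r2.png

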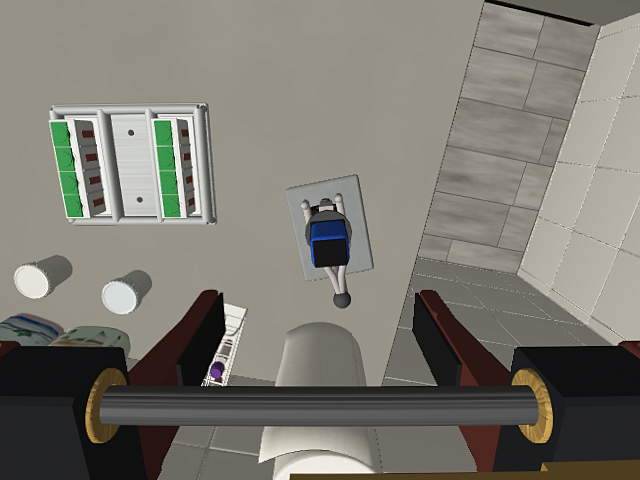

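The dark handle top is at about (332,253) and the column's ball at (342,300), with the prong tips at (306,205) and (339,197). I'll measure these in code.

```bash
python3 - <<'E'
from h import *
import pickle
o,c=pickle.load(open("r2.pkl","rb"));I=c["color"];g=I.max(2)
m=np.zeros((480,640),np.uint8);m[236:272,308:354]=(g[236:272,308:354]<48)
n,l,s,ce=cv2.connectedComponentsWithStats(m);i=1+np.argmax(s[1:,4]);print(s[i])
w=ray(np.argwhere(l==i)[:,::-1],.1955,c,o)[:,:2]*1000;print("top",cv2.minAreaRect(w.astype(np.float32)))
# stand base (grey) corners
print("base",(ray([(286,189),(356,175),(373,267),(304,281)],.008,c,o)[:,:2]*1000).round(1).tolist())
print("tips",(ray([(306,202),(339,195)],.1355,c,o)[:,:2]*1000).round(1).tolist(),"ball",(ray([(342,300)],.13,c,o)[:,:2]*1000).round(1).tolist())
z=c["z_map"];print(z[253,332],z[300,342],z[202,306],z[195,339])
print(I[240:270:5,332].tolist())
E
```

```text
[313 238  35  30 866]
top ((495.1600341796875, 369.7988586425781), (21.84966468811035, 25.374631881713867), 15.721435546875)
base [[481.9, 317.5], [449.6, 398.3], [561.4, 444.8], [597.0, 359.9]]
tips [[470.3, 344.5], [458.6, 372.6]] ball [[561.3, 396.5]]
0.29796502 0.37536722 0.3445945 0.34143028
[[18, 14, 8], [22, 23, 23], [22, 21, 22], [22, 21, 22], [22, 22, 23], [26, 25, 26]]
```

```bash
python3 -m handwheel '[[[0,0,0],[0,0,-0.0925]],[[-0.0093,0.0087,0.03],[0,0,0]],[[0,0,0.04],[0,0,0]],[[0,0,0],[0,0,0]],[[0,0,0],[0,0,0]],[[0,0,0],[0,0,0]]]'
python3 - <<'E'
from h import *
plan(.4952,.3698,.146,np.pi+.274)
E
```

```text
time: 17.9
eef_pos: [0.4953, 0.3717, 0.2501]
orientation: [3.141, 0.003, -2.866]
ft_force: [-0.3, -0.3, 0.3]
grip_width: 0.0878
finger_force: 0.0
at [0.4953 0.3717 0.2501] [ 3.1409e+00  3.0000e-03 -2.8659e+00] q [ 0.53  0.36  1.43 -0.    1.34 -1.31] f [-0.3 -0.3  0.3] w 0.0878 t 17.9
turn first [0.0007 0.003  0.0017] then shift [ 0.0006 -0.0018  0.1041] | shift-only now [ 0.0009 -0.0018  0.1041]
```

```bash
python3 -m handwheel '[[[0.0006,-0.0018,0.03],[0,0,0]],[[0,0,0.03],[0,0,0]],[[0,0,0.025],[0,0,0]],[[0,0,0.018],[0,0,0]],[[0,0,0],[0,0,0]],[[0,0,0],[0,0,0]]]' -0.3
python3 -m handwheel '[[[0,0,0],[0,0,0]],[[0,0,0],[0,0,0]],[[0,0,0],[0,0,0]],[[0,0,0],[0,0,0]],[[0,0,0],[0,0,0]]]' 0.7 45
python3 - <<'E'
from h import *
plan(.4952,.3698,.146,np.pi+.274)
E
```

```text
time: 18.5
eef_pos: [0.4954, 0.3702, 0.1465]
orientation: [3.141, 0.002, -2.866]
ft_force: [0.1, 0.3, 0.3]
grip_width: 0.0571
finger_force: 0.0
time: 19.0
eef_pos: [0.4948, 0.3698, 0.1453]
orientation: [-3.141, 0.001, -2.865]
ft_force: [-1.3, -1.6, 4.6]
grip_width: 0.0298
finger_force: 45.0
at [0.4948 0.3698 0.1453] [-3.1415e+00  1.0000e-03 -2.8653e+00] q [ 0.53  0.46  1.56 -0.    1.13 -1.32] f [-1.3 -1.6  4.6] w 0.0298 t 19.0
turn first [-0.0001  0.001   0.0023] then shift [-0.0004 -0.0001 -0.0007] | shift-only now [-0.0004 -0.0001 -0.0007]
```

```bash
python3 -m handwheel '[[[0,0,-0.007],[0,0,0]],[[0,0,-0.007],[0,0,0]],[[0,0,-0.007],[0,0,0]],[[0,0,0],[0,0,0]],[[0,0,0],[0,0,0]]]'
python3 -m handwheel '[[[0.01,-0.001,0],[0,0,0]],[[0.02,-0.002,0],[0,0,0]],[[0.02,-0.002,0],[0,0,0]],[[0.02,-0.002,0],[0,0,0]],[[0.02,-0.002,0],[0,0,0]],[[0.015,-0.0015,0],[0,0,0]],[[0,0,0],[0,0,0]],[[0,0,-0.03],[0,0,0]],[[0,0,-0.03],[0,0,0]],[[0,0,0],[0,0,0]]]'
python3 - <<'E'
from h import *
L=np.array([-.045]);a=.1826
for n,cx,cy in(("A",.4979,.0790),("B",.4771,.1890)):
  print(n,[(cx+t*np.cos(a),cy+t*np.sin(a)) for t in(-.045,.045)])
plan(.4771-.045*np.cos(a),.1890-.045*np.sin(a),.22,np.pi/2+a)
E
```

```text
time: 19.5
eef_pos: [0.4944, 0.3698, 0.1659]
orientation: [3.141, 0.0, -2.865]
ft_force: [0.1, -0.5, -2.5]
grip_width: 0.0298
finger_force: 45.0
time: 20.5
eef_pos: [0.3992, 0.3328, 0.2293]
orientation: [3.139, 0.008, -2.865]
ft_force: [0.3, -0.2, -2.8]
grip_width: 0.0298
finger_force: 45.0
A [(np.float64(0.45364812990356707), np.float64(0.07082858684385471)), (np.float64(0.542151870096433), np.float64(0.0871714131561453))]
B [(np.float64(0.4328481299035671), np.float64(0.18082858684385472)), (np.float64(0.5213518700964329), np.float64(0.19717141315614528))]
at [0.3992 0.3328 0.2293] [ 3.1394  0.0077 -2.8654] q [ 0.56  0.23  1.68 -0.    1.22 -1.28] f [ 0.3 -0.2 -2.8] w 0.0298 t 20.5
turn first [0.0081 0.004  1.6644] then shift [-0.1556  0.0055  0.0093] | shift-only now [ 0.0091 -0.1554  0.0089]
```

```bash
python3 -m handwheel '[[[0,0,0],[0,0,0.1387]],[[0,0,0],[0,0,0.1387]],[[0,0,0],[0,0,0.1387]],[[0,0,0],[0,0,0.1387]],[[0,0,0],[0,0,0.1387]],[[0,0,0],[0,0,0.1387]],[[0,0,0],[0,0,0.1387]],[[0,0,0],[0,0,0.1387]],[[0,0,0],[0,0,0.1387]],[[0,0,0],[0,0,0.1387]],[[0,0,0],[0,0,0.1387]],[[0,0,0],[0,0,0.1387]]]'
python3 -m handwheel '[[[-0.04,0.0055,0],[0,0,0]],[[-0.04,0,0],[0,0,0]],[[-0.04,0,0],[0,0,0]],[[-0.0356,0,0],[0,0,0]],[[0,0,0.02],[0,0,0]],[[0,0,0],[0,0,0]],[[0,0,0],[0,0,0]],[[0,0,0],[0,0,0]]]'
python3 - <<'E'
from h import *
greens(); a=.1826; plan(.4771-.045*np.cos(a),.1890-.045*np.sin(a),.165,np.pi/2+a)
E
```

```text
time: 21.7
eef_pos: [0.3961, 0.3307, 0.2242]
orientation: [-3.14, 0.001, 1.748]
ft_force: [-0.4, 0.7, -3.4]
grip_width: 0.0295
finger_force: 45.0
time: 22.5
eef_pos: [0.43, 0.1796, 0.2057]
orientation: [3.142, -0.0, 1.754]
ft_force: [0.3, -1.0, -2.1]
grip_width: 0.0299
finger_force: 45.0
green [296.6 257.7] [497.1  79.5] [102.6  16.3] 10.49
green [260.4 259.6] [483.1 187.9] [88.3 10.5] 10.5
at [0.4302 0.1797 0.206 ] [ 3.1410e+00 -1.0000e-04  1.7545e+00] q [0.25 0.18 1.81 0.   1.15 0.06] f [-0.2 -0.1 -2. ] w 0.0299 t 22.55
turn first [ 0.0006 -0.0001  0.0011] then shift [0.0006 0.0028 0.041 ] | shift-only now [0.0006 0.0028 0.041 ]
```

```bash
python3 -m handwheel '[[[0.0006,0.0028,0.02],[0,0,0]],[[0,0,0.015],[0,0,0]],[[0,0,0.008],[0,0,0]],[[0,0,0],[0,0,0]],[[0,0,0],[0,0,0]]]'
python3 -m handwheel '[[[0,0,0.003],[0,0,0]],[[0,0,0.003],[0,0,0]],[[0,0,0.003],[0,0,0]],[[0,0,0.003],[0,0,0]],[[0,0,0],[0,0,0]],[[0,0,0],[0,0,0]]]'
python3 - <<'E'
from h import *
a=.1826; plan(.4771-.045*np.cos(a),.1890-.045*np.sin(a),.150,np.pi/2+a)
E
```

```text
time: 23.05
eef_pos: [0.4328, 0.1804, 0.1631]
orientation: [3.141, 0.0, 1.754]
ft_force: [0.2, 0.1, -3.2]
grip_width: 0.0299
finger_force: 45.0
time: 23.65
eef_pos: [0.4342, 0.1805, 0.1519]
orientation: [3.138, -0.0, 1.753]
ft_force: [-0.7, 0.1, 9.2]
grip_width: 0.0299
finger_force: 45.0
at [0.4342 0.1805 0.1519] [ 3.1382e+00 -2.0000e-04  1.7533e+00] q [ 0.25  0.26  1.87 -0.    1.01  0.06] f [-0.7  0.1  9.2] w 0.0299 t 23.65
turn first [ 0.0034 -0.0002 -0.0001] then shift [ 0.0006 -0.0012  0.0019] | shift-only now [ 0.0006 -0.0012  0.0019]
```

```bash
python3 -m handwheel '[[[0,0,0.001],[0,0,0]],[[0,0.009,0],[0,0,0]],[[0,0.009,0],[0,0,0]],[[0,0.009,0],[0,0,0]],[[0,0.009,0],[0,0,0]],[[0,0.009,0],[0,0,0]],[[0,0,0],[0,0,0]]]'
python3 -m handwheel '[[[0,0.009,0],[0,0,0]],[[0,0.009,0],[0,0,0]],[[0,0.009,0],[0,0,0]],[[0,0.009,0],[0,0,0]],[[0,0.009,0],[0,0,0]],[[0,0,0],[0,0,0]],[[0,0,0],[0,0,0]]]'
python3 - <<'E'
from h import *
a=.1826; plan(.4771-.045*np.cos(a),.1890-.045*np.sin(a),.150,np.pi/2+a)
E
```

```text
time: 24.35
eef_pos: [0.4799, 0.1889, 0.1512]
orientation: [3.137, -0.0, 1.753]
ft_force: [-0.6, -0.8, 9.5]
grip_width: 0.0298
finger_force: 45.0
time: 25.05
eef_pos: [0.5236, 0.1969, 0.1514]
orientation: [3.137, -0.0, 1.753]
ft_force: [0.2, -0.7, 9.7]
grip_width: 0.0299
finger_force: 45.0
at [0.5236 0.1969 0.1514] [ 3.1366e+00 -2.0000e-04  1.7532e+00] q [ 0.24  0.37  1.69 -0.    1.08  0.05] f [ 0.2 -0.7  9.7] w 0.0299 t 25.05
turn first [ 0.005  -0.0002 -0.0002] then shift [ 0.0007 -0.0922  0.0014] | shift-only now [ 0.0006 -0.0922  0.001 ]
```

Force steady at about 12 N on the wheel; roll back for a second pass, then lift and check cap heights.

```bash
python3 -m handwheel '[[[0,-0.01,0.001],[0,0,0]],[[0,-0.01,0],[0,0,0]],[[0,-0.01,0],[0,0,0]],[[0,-0.01,0],[0,0,0]],[[0,-0.01,0],[0,0,0]],[[0,-0.01,0],[0,0,0]],[[0,-0.01,0],[0,0,0]],[[0,-0.01,0],[0,0,0]],[[0,-0.011,0],[0,0,0]],[[0,0,0],[0,0,0]]]'
python3 -m handwheel '[[[0,0,-0.015],[0,0,0]],[[0,0,-0.025],[0,0,0]],[[0,0,-0.015],[0,0,0]],[[0,0,0],[0,0,0]],[[0,0,0],[0,0,0]]]'
python3 - <<'E'
from h import *
a=.1826; plan(.4979-.045*np.cos(a),.0790-.045*np.sin(a),.2,np.pi/2+a)
E
```

```text
time: 26.05
eef_pos: [0.4319, 0.18, 0.1501]
orientation: [3.139, -0.0, 1.753]
ft_force: [-0.5, 0.4, 9.2]
grip_width: 0.0301
finger_force: 45.0
time: 26.55
eef_pos: [0.4313, 0.1798, 0.2032]
orientation: [-3.142, 0.0, 1.753]
ft_force: [-1.3, 0.7, -2.3]
grip_width: 0.0296
finger_force: 45.0
at [0.4313 0.1798 0.2032] [-3.1415e+00  1.0000e-04  1.7533e+00] q [ 0.25  0.19  1.81 -0.    1.14  0.06] f [-1.3  0.7 -2.3] w 0.0296 t 26.55
turn first [-0.0001  0.0001 -0.0001] then shift [-0.1112  0.0022  0.0032] | shift-only now [-0.1112  0.0022  0.0033]
```

```bash
python3 -m handwheel '[[[-0.0372,0.0022,0],[0,0,0]],[[-0.037,0,0],[0,0,0]],[[-0.037,0,0],[0,0,0]],[[0,0,0],[0,0,0]],[[0,0,0.02],[0,0,0]],[[0,0,0.015],[0,0,0]],[[0,0,0.005],[0,0,0]],[[0,0,0],[0,0,0]],[[0,0,0],[0,0,0]]]'
python3 - <<'E'
from h import *
a=.1826; plan(.4979-.045*np.cos(a),.0790-.045*np.sin(a),.151,np.pi/2+a)
E
```

```text
time: 27.45
eef_pos: [0.4539, 0.0713, 0.1637]
orientation: [-3.141, -0.0, 1.754]
ft_force: [0.1, -0.1, -2.1]
grip_width: 0.0297
finger_force: 45.0
at [0.4539 0.0713 0.1637] [-3.1412e+00 -1.0000e-04  1.7539e+00] q [ 0.01  0.23  1.88  0.    1.04 -0.18] f [ 0.1 -0.1 -2.1] w 0.0297 t 27.45
turn first [-0.0004 -0.0001  0.0005] then shift [-0.0005 -0.0003  0.0127] | shift-only now [-0.0005 -0.0003  0.0127]
```

```bash
python3 -m handwheel '[[[0,0,0.003],[0,0,0]],[[0,0,0.003],[0,0,0]],[[0,0,0.003],[0,0,0]],[[0,0,0.004],[0,0,0]],[[0,0,0],[0,0,0]],[[0,0,0],[0,0,0]]]'
python3 -m handwheel '[[[0,0.009,0],[0,0,0]],[[0,0.009,0],[0,0,0]],[[0,0.009,0],[0,0,0]],[[0,0.009,0],[0,0,0]],[[0,0.009,0],[0,0,0]],[[0,0.009,0],[0,0,0]],[[0,0.009,0],[0,0,0]],[[0,0.009,0],[0,0,0]],[[0,0.009,0],[0,0,0]],[[0,0.009,0],[0,0,0]],[[0,0,0],[0,0,0]]]'
python3 -m handwheel '[[[0,-0.01,0.001],[0,0,0]],[[0,-0.01,0],[0,0,0]],[[0,-0.01,0],[0,0,0]],[[0,-0.01,0],[0,0,0]],[[0,-0.01,0],[0,0,0]],[[0,-0.01,0],[0,0,0]],[[0,-0.01,0],[0,0,0]],[[0,-0.01,0],[0,0,0]],[[0,-0.01,0],[0,0,0]],[[0,0,0],[0,0,0]]]'
python3 -m handwheel '[[[0,0,-0.015],[0,0,0]],[[0,0,-0.025],[0,0,0]],[[0,0,-0.035],[0,0,0]],[[0,0,-0.01],[0,0,0]],[[0,0,0],[0,0,0]]]'
python3 - <<'E'
from h import *
a=.375; plan(.4948-.10*np.cos(a),.3698-.10*np.sin(a),.225,-2.8653)
E
```

```text
time: 28.05
eef_pos: [0.4555, 0.0711, 0.1518]
orientation: [3.138, 0.0, 1.753]
ft_force: [0.1, 0.5, 9.2]
grip_width: 0.0303
finger_force: 45.0
time: 29.15
eef_pos: [0.5456, 0.0877, 0.1523]
orientation: [3.136, 0.0, 1.753]
ft_force: [0.2, 0.1, 8.9]
grip_width: 0.0299
finger_force: 45.0
time: 30.15
eef_pos: [0.4542, 0.0709, 0.1509]
orientation: [3.139, 0.001, 1.753]
ft_force: [-1.2, -0.6, 9.2]
grip_width: 0.0297
finger_force: 45.0
time: 30.65
eef_pos: [0.4551, 0.0709, 0.2357]
orientation: [3.138, 0.001, 1.753]
ft_force: [-0.7, 0.1, -3.0]
grip_width: 0.0299
finger_force: 45.0
at [0.4551 0.0709 0.2357] [3.1381e+00 7.0000e-04 1.7533e+00] q [ 0.    0.14  1.78 -0.    1.22 -0.18] f [-0.7  0.1 -3. ] w 0.0299 t 30.65
turn first [ 0.002   0.0034 -1.6645] then shift [-0.0202  0.2669  0.0107] | shift-only now [ 0.2676 -0.0049  0.0105]
```

```bash
python3 -m handwheel '[[[0.04,0,0],[0,0,0]],[[0.045,0,0],[0,0,0]],[[0.045,0,0],[0,0,0]],[[0.045,0,0],[0,0,0]],[[0.045,-0.005,0],[0,0,0]],[[0.046,0,0],[0,0,0]],[[0,0,0],[0,0,0]],[[0,0,0],[0,0,0]]]'
python3 - <<'E'
from h import *
for cam in("wrist","top"):
    I,P=cloud(cam);J=I.astype(int);r,g,b=J[...,0],J[...,1],J[...,2]
    m=(g>r+40)&(g>b+40)&~np.isnan(P[...,0]);q=P[m]
    a=.1826
    for n,cx,cy in(("A",.4979,.0790),("B",.4771,.1890)):
        d=q[:,:2]-[cx,cy];s=d[:,0]*np.cos(a)+d[:,1]*np.sin(a);t=-d[:,0]*np.sin(a)+d[:,1]*np.cos(a)
        print(cam,n,[(int(k.sum()),np.median(q[k,2]).round(4)) for x in(-.039,-.013,.013,.039) for k in[(abs(s-x)<.01)&(abs(t)<.012)]],"ends",s[abs(t)<.02].min(),s[abs(t)<.02].max())
    save("v_"+cam,I)
a=.375; plan(.4948-.10*np.cos(a),.3698-.10*np.sin(a),.225,-2.8653)
E
```

```text
time: 31.45
eef_pos: [0.3993, 0.3316, 0.2325]
orientation: [-3.138, 0.002, 1.756]
ft_force: [-0.2, 0.7, -3.0]
grip_width: 0.0299
finger_force: 45.0
wrist A [(216, np.float64(0.0551)), (214, np.float64(0.0553)), (90, np.float64(0.0551)), (0, np.float64(nan))] ends -0.05182789228524846 0.01216146871954339
  return _methods._mean(a, axis=axis, dtype=dtype,
  ret = ret.dtype.type(ret / rcount)
Traceback (most recent call last):
ValueError: zero-size array to reduction operation minimum which has no identity
```

```bash
cat > caps.py <<'E'
from h import *
def caps(cam):
    I,P=cloud(cam);J=I.astype(int);r,g,b=J[...,0],J[...,1],J[...,2]
    m=(g>r+40)&(g>b+40)&~np.isnan(P[...,0]);q=P[m];a=.1826
    for n,cx,cy in(("A",.4979,.0790),("B",.4771,.1890)):
        d=q[:,:2]-[cx,cy];s=d[:,0]*np.cos(a)+d[:,1]*np.sin(a);t=-d[:,0]*np.sin(a)+d[:,1]*np.cos(a)
        print(cam,n,[(int(k.sum()),np.mean(q[k,2]).round(4)) for x in(-.039,-.013,.013,.039) for k in[(abs(s-x)<.011)&(abs(t)<.012)] if k.sum()])
    return I
E
python3 -m handwheel '[[[0,0,0],[0,0,-0.1387]],[[0,0,0],[0,0,-0.1387]],[[0,0,0],[0,0,-0.1387]],[[0,0,0],[0,0,-0.1387]],[[0,0,0],[0,0,-0.1387]],[[0,0,0],[0,0,-0.1387]],[[0,0,0],[0,0,-0.1387]],[[0,0,0],[0,0,-0.1387]],[[0,0,0],[0,0,-0.1387]],[[0,0,0],[0,0,-0.1387]],[[0,0,0],[0,0,-0.1387]],[[0,0,0],[0,0,-0.1387]]]'
python3 -m handwheel '[[[0,0,0],[0,0,0]],[[0,0,0],[0,0,0]]]'
python3 - <<'E'
from caps import *
caps("top"); save("v_wrist",caps("wrist"))
a=.375; plan(.4948-.10*np.cos(a),.3698-.10*np.sin(a),.225,-2.8653)
E
```

```text
time: 32.7
eef_pos: [0.4008, 0.3294, 0.2338]
orientation: [-3.141, -0.002, -2.862]
ft_force: [-0.5, 0.2, -1.3]
grip_width: 0.0301
finger_force: 45.0
time: 32.9
eef_pos: [0.4008, 0.3302, 0.2341]
orientation: [-3.141, -0.001, -2.871]
ft_force: [0.1, -0.5, -1.5]
grip_width: 0.0297
finger_force: 45.0
top A [(40, np.float64(0.054)), (40, np.float64(0.0561)), (41, np.float64(0.0559)), (39, np.float64(0.0542))]
top B [(41, np.float64(0.0555)), (41, np.float64(0.0544)), (41, np.float64(0.0543)), (40, np.float64(0.0562))]
wrist A [(431, np.float64(0.0552)), (411, np.float64(0.0551)), (383, np.float64(0.0551)), (362, np.float64(0.0553))]
wrist B [(439, np.float64(0.0553)), (411, np.float64(0.0554)), (392, np.float64(0.0554)), (368, np.float64(0.0553))]
at [0.4008 0.3308 0.2344] [-3.1412e+00 -6.0000e-04 -2.8692e+00] q [ 0.56  0.23  1.67 -0.    1.24 -1.29] f [-0.2  0.8 -2.5] w 0.0297 t 33.0
turn first [-0.0004 -0.0006 -0.0039] then shift [-0.0016  0.002   0.0094] | shift-only now [-0.0016  0.002   0.0094]
```

All eight caps read 55.1–55.4 mm, i.e. seated. Hanging the roller back.

```bash
python3 -m handwheel '[[[-0.0016,0.002,0.03],[0,0,-0.0035]],[[0,0,0.03],[0,0,0]],[[0,0,0.0084],[0,0,0]],[[0,0,0],[0,0,0]],[[0,0,0],[0,0,0]],[[0,0,0],[0,0,0]]]'
python3 - <<'E'
from h import *
a=.375; plan(.4948-.10*np.cos(a),.3698-.10*np.sin(a),.1658,-2.8653); plan(.4948,.3698,.1658,-2.8653)
E
```

```text
time: 33.6
eef_pos: [0.4027, 0.3346, 0.1677]
orientation: [3.141, 0.002, -2.862]
ft_force: [0.5, 0.5, -1.9]
grip_width: 0.0298
finger_force: 45.0
at [0.4027 0.3346 0.1677] [ 3.1409e+00  2.4000e-03 -2.8622e+00] q [ 0.56  0.31  1.74 -0.    1.09 -1.29] f [ 0.5  0.5 -1.9] w 0.0298 t 33.6
turn first [0.0007 0.0024 0.0031] then shift [ 0.0013 -0.0011  0.0019] | shift-only now [ 0.0013 -0.0011  0.0018]
at [0.4027 0.3346 0.1677] [ 3.1409e+00  2.4000e-03 -2.8622e+00] q [ 0.56  0.31  1.74 -0.    1.09 -1.29] f [ 0.5  0.5 -1.9] w 0.0298 t 33.6
turn first [0.0007 0.0024 0.0031] then shift [-0.0982  0.0088  0.0019] | shift-only now [-0.0982  0.0085  0.0021]
```

```bash
python3 -m handwheel '[[[-0.018,0.0005,0],[0,0,0.003]],[[-0.018,0.0018,0],[0,0,0]],[[-0.018,0.0018,0],[0,0,0]],[[-0.015,0.0018,0],[0,0,0]],[[-0.015,0.0015,0],[0,0,0]],[[-0.0142,0.0014,0],[0,0,0]],[[0,0,0],[0,0,0]],[[0,0,0],[0,0,0]],[[0,0,0],[0,0,0]]]'
python3 - <<'E'
from h import *
plan(.4948,.3698,.1453,-2.8653)
E
```

```text
time: 34.5
eef_pos: [0.4929, 0.369, 0.1666]
orientation: [-3.141, -0.0, -2.865]
ft_force: [0.2, 0.3, -1.8]
grip_width: 0.0302
finger_force: 45.0
at [0.4929 0.369  0.1666] [-3.1414e+00 -5.0000e-04 -2.8648e+00] q [ 0.53  0.43  1.54 -0.    1.17 -1.32] f [ 0.2  0.3 -1.8] w 0.0302 t 34.5
turn first [-0.0001 -0.0005  0.0005] then shift [-0.0021  0.0002  0.0213] | shift-only now [-0.0021  0.0002  0.0213]
```

```bash
python3 -m handwheel '[[[-0.002,0,0.005],[0,0,0]],[[0,0,0.006],[0,0,0]],[[0,0,0.004],[0,0,0]],[[0,0,0.003],[0,0,0]],[[0,0,0],[0,0,0]],[[0,0,0],[0,0,0]]]'
python3 -m handwheel '[[[0,0,0.0015],[0,0,0]],[[0,0,0.001],[0,0,0]],[[0,0,0],[0,0,0]],[[0,0,0],[0,0,0]]]'
python3 - <<'E'
from h import *
plan(.4948,.3698,.1453,-2.8653)
E
```

```text
time: 35.1
eef_pos: [0.4956, 0.3698, 0.1481]
orientation: [-3.141, -0.0, -2.865]
ft_force: [0.4, -0.1, -2.6]
grip_width: 0.0295
finger_force: 45.0
time: 35.5
eef_pos: [0.4956, 0.3699, 0.1458]
orientation: [-3.142, -0.0, -2.865]
ft_force: [0.2, 0.6, -2.5]
grip_width: 0.0297
finger_force: 45.0
at [0.4956 0.3699 0.1458] [-3.1415e+00 -1.0000e-04 -2.8650e+00] q [ 0.53  0.46  1.55 -0.    1.13 -1.32] f [ 0.2  0.6 -2.5] w 0.0297 t 35.5
turn first [-0.     -0.0001  0.0003] then shift [0.0008 0.0002 0.0005] | shift-only now [0.0008 0.0002 0.0005]
```

```bash
python3 -m handwheel '[[[0,0,0.0008],[0,0,0]],[[0,0,0],[0,0,0]],[[0,0,0],[0,0,0]]]'
python3 -m handwheel '[[[0,0,0.0006],[0,0,0]],[[0,0,0],[0,0,0]],[[0,0,0],[0,0,0]]]'
```

```text
time: 35.8
eef_pos: [0.4957, 0.3699, 0.1454]
orientation: [-3.142, 0.0, -2.865]
ft_force: [-1.1, -1.3, 2.4]
grip_width: 0.0293
finger_force: 45.0
time: 36.1
eef_pos: [0.4958, 0.3699, 0.1453]
orientation: [3.142, 0.001, -2.865]
ft_force: [-3.0, -1.7, 6.7]
grip_width: 0.0298
finger_force: 45.0
```

```bash
python3 -m handwheel '[[[0,0,-0.001],[0,0,0]],[[0,0,0],[0,0,0]],[[0,0,0],[0,0,0]]]'
python3 -m handwheel '[[[0,0,0],[0,0,0]],[[0,0,0],[0,0,0]],[[0,0,0],[0,0,0]],[[0,0,0],[0,0,0]],[[0,0,-0.01],[0,0,0]],[[0,0,-0.03],[0,0,0]],[[0,0,-0.04],[0,0,0]],[[0,0,-0.04],[0,0,0]],[[0,0,-0.04],[0,0,0]],[[0,0,0],[0,0,0]]]' -0.4
python3 -m handwheel '[[[0,0,0],[0,0,0.147]],[[0,0,0],[0,0,0.147]],[[0,0,0],[0,0,0.147]],[[0,0,0],[0,0,0.147]],[[0,0,0],[0,0,0.147]],[[0,0,0],[0,0,0.147]],[[0,0,0],[0,0,0.147]],[[0,0,0],[0,0,0.147]],[[0,0,0],[0,0,0.147]],[[0,0,0],[0,0,0.147]],[[0,0,0],[0,0,0.147]],[[0,0,0],[0,0,0.147]]]' -1 8
python3 - <<'E'
from h import *
plan(.50,-.20,.30,np.pi/2)
E
```

```text
time: 36.4
eef_pos: [0.4957, 0.37, 0.1454]
orientation: [3.142, 0.0, -2.865]
ft_force: [-1.1, -0.7, 2.2]
grip_width: 0.0299
finger_force: 45.0
time: 37.4
eef_pos: [0.4986, 0.3717, 0.3129]
orientation: [3.139, 0.012, -2.865]
ft_force: [0.5, 0.6, 0.1]
grip_width: 0.0614
finger_force: 0.0
time: 38.6
eef_pos: [0.4953, 0.3697, 0.305]
orientation: [-3.141, 0.0, 1.648]
ft_force: [0.0, -0.2, 0.2]
grip_width: 0.0877
finger_force: 0.0
at [0.4953 0.3697 0.305 ] [-3.1409e+00  4.0000e-04  1.6482e+00] q [ 0.53  0.33  1.35 -0.    1.46  0.45] f [ 0.  -0.2  0.2] w 0.0877 t 38.6
turn first [-0.0006  0.0004  0.0775] then shift [-0.5697  0.0047  0.005 ] | shift-only now [-0.5683 -0.0394  0.0053]
```

```bash
python3 -m handwheel '[[[0,0,0],[0,0,0.0775]],[[-0.05,0,0],[0,0,0]],[[-0.05,0,0],[0,0,0]],[[-0.05,0,0],[0,0,0]],[[-0.05,0,0],[0,0,0]],[[-0.05,0,0],[0,0,0]],[[-0.05,0,0],[0,0,0]],[[-0.05,0,0],[0,0,0]],[[-0.05,0,0],[0,0,0]],[[-0.05,0,0],[0,0,0]],[[-0.05,0,0],[0,0,0]],[[-0.05,0,0],[0,0,0]]]'
python3 -m handwheel '[[[-0.02,0,0],[0,0,0]],[[0,0,0],[0,0,0]],[[0,0,0],[0,0,0]],[[0,0,0],[0,0,0]]]'
cat > bk.py <<'E'
from h import *
def bk(cam="wrist",z=.060,name=None):
    # rims: fit ellipse to outline of the blue blob projected to the rim plane using points of depth at rim height
    o=sensors.get_obs();I,P=cloud(cam);J=I.astype(int);r,g,b=J[...,0],J[...,1],J[...,2]
    m=((b>r+30)&(g>r+10)&~np.isnan(P[...,0])&(P[...,2]<.14)&(P[...,2]>-.02)).astype(np.uint8)
    n,l,s,ce=cv2.connectedComponentsWithStats(m)
    for i in range(1,n):
        if s[i,4]<150: continue
        q=P[l==i]; zt=np.percentile(q[:,2],99); k=q[q[:,2]>zt-.005]
        A=np.c_[2*k[:,:2],np.ones(len(k))];x=np.linalg.lstsq(A,(k[:,:2]**2).sum(1),rcond=None)[0]
        print(s[i].tolist(),"top z",zt.round(4),"n",len(k),"circle",x[:2].round(4),"r",np.sqrt(x[2]+x[0]**2+x[1]**2).round(4))
    if name: save(name,I)
    return I
E
python3 - <<'E'
from bk import *
bk(name="b1"); bk("top"); plan(.5,-.2,.3,np.pi/2)
E
```

```text
time: 39.8
eef_pos: [0.4983, -0.182, 0.3054]
orientation: [3.142, -0.0, 1.577]
ft_force: [1.1, -0.2, 0.3]
grip_width: 0.0878
finger_force: 0.0
time: 40.2
eef_pos: [0.4988, -0.1987, 0.3052]
orientation: [-3.141, -0.001, 1.578]
ft_force: [-0.7, 0.9, 0.2]
grip_width: 0.0879
finger_force: 0.0
[354, 231, 53, 52, 1195] top z 0.062 n 395 circle [ 0.5673 -0.2521] r 0.0279
[239, 233, 53, 51, 1140] top z 0.0619 n 410 circle [ 0.4387 -0.2551] r 0.0279
[259, 259, 17, 21, 192] top z 0.0554 n 24 circle [ 0.4382 -0.2702] r 0.0113
[346, 341, 48, 43, 463] top z 0.0622 n 306 circle [ 0.5618 -0.3869] r 0.0279
[243, 345, 48, 41, 533] top z 0.0618 n 300 circle [ 0.4364 -0.3938] r 0.0278
[361, 351, 15, 29, 226] top z 0.0571 n 29 circle [ 0.562  -0.4028] r 0.011
[261, 355, 16, 29, 224] top z 0.0551 n 43 circle [ 0.4363 -0.412 ] r 0.0087
[445, 230, 21, 15, 199] top z 0.0667 n 15 circle [ 0.562  -0.3883] r 0.0271
[449, 272, 19, 20, 251] top z 0.0666 n 21 circle [ 0.4368 -0.3943] r 0.0273
[289, 386, 26, 24, 195] top z 0.0399 n 6 circle [0.093  0.0397] r 0.0033
at [ 0.499  -0.1987  0.3054] [-3.1415e+00 -3.0000e-04  1.5785e+00] q [-0.51  0.2   1.53  0.    1.41 -0.52] f [-0.  -0.  -0.2] w 0.0878 t 40.3
turn first [-0.0001 -0.0003  0.0077] then shift [-0.0013  0.001   0.0054] | shift-only now [-0.0013  0.001   0.0054]
```

View pics/b1.png

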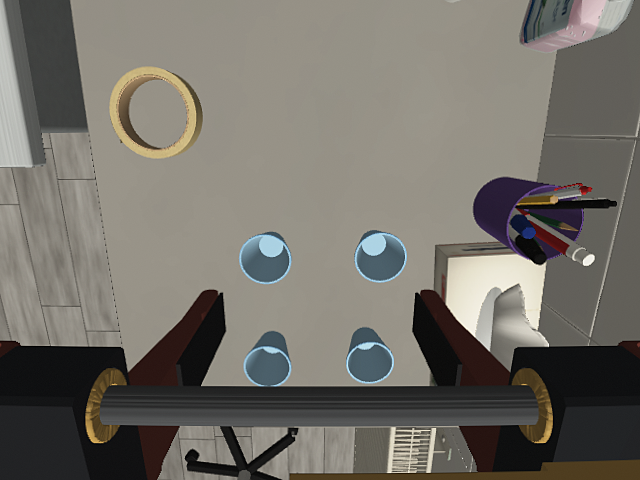

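```bash
python3 -m handwheel '[[[0,0,0],[0,0,-0.142]],[[0,0,0],[0,0,-0.142]],[[0,0,0],[0,0,-0.142]],[[0,0,0],[0,0,-0.142]],[[0,0,0],[0,0,-0.142]],[[0,0,0],[0,0,-0.142]],[[0,0,0],[0,0,-0.142]],[[0,0,0],[0,0,-0.142]],[[0,0,0],[0,0,-0.142]],[[0,0,0],[0,0,-0.142]],[[0,0,0],[0,0,-0.142]],[[0,0,0],[0,0,0]]]'
python3 - <<'E'
from h import *
plan(.5673,-.2521,.12,np.pi)
E
```

```text
time: 41.5
eef_pos: [0.4991, -0.199, 0.3055]
orientation: [-3.142, 0.0, -3.142]
ft_force: [0.5, 0.1, 0.2]
grip_width: 0.0882
finger_force: 0.0
at [ 0.4991 -0.199   0.3055] [-3.1416e+00  1.0000e-04 -3.1415e+00] q [-0.51  0.2   1.53  0.    1.41 -2.08] f [0.5 0.1 0.2] w 0.0882 t 41.5
turn first [-0.      0.0001  0.0001] then shift [-0.0682 -0.0531  0.1855] | shift-only now [-0.0681 -0.0531  0.1855]
```

```bash
python3 -m handwheel '[[[-0.0341,-0.0265,0],[0,0,0]],[[-0.0341,-0.0266,0],[0,0,0]],[[0,0,0.045],[0,0,0]],[[0,0,0.045],[0,0,0]],[[0,0,0.045],[0,0,0]],[[0,0,0.045],[0,0,0]],[[0,0,0.04],[0,0,0]],[[0,0,0],[0,0,0]],[[0,0,0],[0,0,0]],[[0,0,0],[0,0,0]]]'
python3 - <<'E'
from h import *
plan(.5673,-.2521,.045,np.pi)
E
```

```text
time: 42.5
eef_pos: [0.569, -0.2542, 0.0879]
orientation: [-3.139, 0.003, 3.138]
ft_force: [1.0, -0.0, 0.3]
grip_width: 0.0879
finger_force: 0.0
at [ 0.569  -0.2542  0.0879] [-3.1395  0.0035  3.1379] q [-0.53  0.53  1.6  -0.    1.01 -2.1 ] f [ 1.  -0.   0.3] w 0.0879 t 42.5
turn first [-0.0021  0.0035 -0.0037] then shift [0.0017 0.0021 0.0429] | shift-only now [0.0018 0.0021 0.0429]
```

```bash
python3 -m handwheel '[[[0.0012,0.0017,0.02],[0,0,0]],[[0,0,0.0165],[0,0,0]],[[0,0,0.006],[0,0,0]],[[0,0,0],[0,0,0]],[[0,0,0],[0,0,0]]]'
python3 -m handwheel '[[[0,0,0],[0,0,0]],[[0,0,0],[0,0,0]],[[0,0,0],[0,0,0]],[[0,0,0],[0,0,0]],[[0,0,0],[0,0,0]]]' 0.0 8
python3 -m handwheel '[[[0,0,-0.01],[0,0,0]],[[0,0,-0.02],[0,0,0]],[[0,0,-0.04],[0,0,0]],[[0,0,-0.04],[0,0,0]],[[0,0,0],[0,0,0]],[[0,0,0],[0,0,0]]]'
python3 - <<'E'
from bk import *
plan(.4387,-.2551,.15,np.pi); bk(name="b2")
E
```

```text
time: 43.0
eef_pos: [0.567, -0.2524, 0.0445]
orientation: [-3.14, 0.002, 3.139]
ft_force: [0.4, 0.1, 0.6]
grip_width: 0.0879
finger_force: 0.0
time: 43.5
eef_pos: [0.566, -0.2519, 0.043]
orientation: [-3.141, 0.0, 3.139]
ft_force: [-0.7, -0.3, 1.7]
grip_width: 0.0565
finger_force: 8.0
time: 44.1
eef_pos: [0.5666, -0.2521, 0.1545]
orientation: [-3.14, 0.002, 3.139]
ft_force: [-0.1, 0.7, -1.1]
grip_width: 0.0567
finger_force: 8.0
at [ 0.5666 -0.2521  0.1545] [-3.1401e+00  2.5000e-03  3.1388e+00] q [-0.53  0.45  1.54 -0.    1.14 -2.1 ] f [-0.1  0.7 -1.1] w 0.0567 t 44.1
turn first [-0.0015  0.0025 -0.0028] then shift [ 0.1279 -0.003   0.0045] | shift-only now [ 0.1279 -0.0034  0.0042]
[40, 0, 96, 100, 3459] top z 0.0618 n 1422 circle [ 0.4365 -0.3937] r 0.0278
[265, 0, 97, 101, 5879] top z 0.0618 n 1439 circle [ 0.4387 -0.2552] r 0.0276
[85, 203, 84, 81, 2914] top z 0.0618 n 1071 circle [ 0.5612 -0.3869] r 0.0279
[287, 275, 72, 64, 3405] top z 0.1397 n 551 circle [ 0.5681 -0.2522] r 0.0195
[376, 432, 32, 41, 288] top z 0.1351 n 122 circle [ 0.6859 -0.2037] r 0.0041
```

View pics/b2.png

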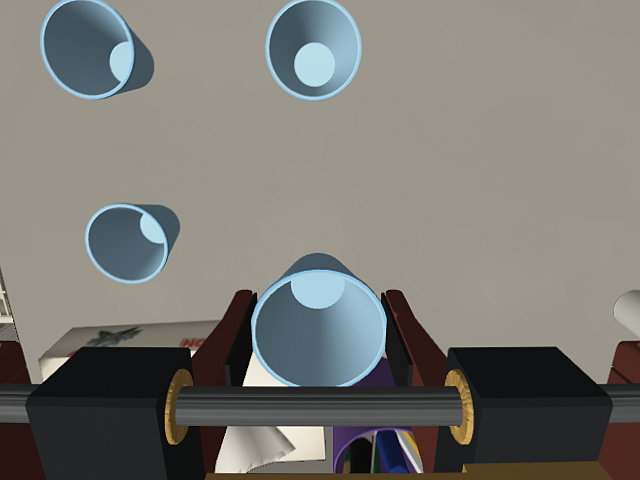

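Beaker 1 hangs upright in the fingers (rim centred at px 319,328), with the others at (87,48), (313,50) and (126,243).

```bash
python3 - <<'E'
from h import *
o=sensors.get_obs();c=imaging.camera("wrist")
w=ray([(319,269),(319,388),(252,327),(386,327)],o["eef_pos"][2]+.017,c,o);print((w-o["eef_pos"]).round(4))
E
python3 -m handwheel '[[[0.025,-0.003,0],[0,0,0]],[[0.03,0,0],[0,0,0]],[[0.03,0,0],[0,0,0]],[[0.03,0,0],[0,0,0]],[[0.013,0,0],[0,0,0]],[[0,0,0],[0,0,0]],[[0,0,0],[0,0,0]],[[0,0,0],[0,0,0]]]'
python3 - <<'E'
from h import *
plan(.4387,-.2551,.063,np.pi)
E
```

```text
[[-0.0277  0.0005  0.017 ]
 [ 0.0288  0.0004  0.017 ]
 [-0.0017 -0.0279  0.017 ]
 [-0.0016  0.0288  0.017 ]]
time: 45.0
eef_pos: [0.4394, -0.2548, 0.1529]
orientation: [-3.141, 0.001, 3.139]
ft_force: [0.5, 0.1, 0.0]
grip_width: 0.0564
finger_force: 8.0
at [ 0.4394 -0.2548  0.1529] [-3.1411e+00  1.0000e-03  3.1391e+00] q [-0.66  0.31  1.79  0.    1.04 -2.23] f [0.5 0.1 0. ] w 0.0564 t 45.0
turn first [-0.0005  0.001  -0.0025] then shift [ 0.0007 -0.0003  0.0899] | shift-only now [ 0.0008 -0.0002  0.0899]
```

```bash
python3 -m handwheel '[[[0.001,-0.0006,0.03],[0,0,-0.0025]],[[0,0,0.03],[0,0,0]],[[0,0,0.015],[0,0,0]],[[0,0,0.005],[0,0,0]],[[0,0,0.003],[0,0,0]],[[0,0,0],[0,0,0]],[[0,0,0],[0,0,0]],[[0,0,0],[0,0,0]]]'
python3 - <<'E'
from h import *
plan(.4382,-.2554,.0645,np.pi)
E
```

```text
time: 45.8
eef_pos: [0.4376, -0.2554, 0.0707]
orientation: [-3.14, 0.001, 3.141]
ft_force: [0.0, -0.0, -0.0]
grip_width: 0.0566
finger_force: 8.0
at [ 0.4376 -0.2554  0.0707] [-3.1404e+00  1.4000e-03  3.1413e+00] q [-0.66  0.42  1.87 -0.    0.84 -2.24] f [ 0. -0. -0.] w 0.0566 t 45.8
turn first [-0.0012  0.0014 -0.0003] then shift [-0.0006  0.      0.0062] | shift-only now [-0.0006  0.      0.0062]
```

```bash
python3 -m handwheel '[[[-0.0005,0,0.003],[0,0,0]],[[0,0,0.0025],[0,0,0]],[[0,0,0],[0,0,0]],[[0,0,0],[0,0,0]],[[0,0,0],[0,0,0]]]'
python3 -m handwheel '[[[0,0,0],[0,0,0]],[[0,0,0],[0,0,0]],[[0,0,0],[0,0,0]],[[0,0,0],[0,0,0]],[[0,0,-0.02],[0,0,0]],[[0,0,-0.04],[0,0,0]],[[0,0,-0.05],[0,0,0]],[[0,0,-0.05],[0,0,0]],[[0,0,0],[0,0,0]],[[0,0,0],[0,0,0]]]' -1
python3 - <<'E'
from bk import *
bk(); plan(.5615,-.3869,.12,np.pi)
E
```

```text
time: 46.3
eef_pos: [0.4374, -0.255, 0.0644]
orientation: [-3.142, -0.0, 3.141]
ft_force: [0.0, -0.4, 0.2]
grip_width: 0.0568
finger_force: 8.0
time: 47.3
eef_pos: [0.4381, -0.2555, 0.2257]
orientation: [-3.139, 0.003, 3.141]
ft_force: [-0.8, 0.4, -0.9]
grip_width: 0.0879
finger_force: 0.0
[129, 191, 67, 66, 1456] top z 0.062 n 667 circle [ 0.436  -0.3935] r 0.0279
[285, 194, 70, 72, 2841] top z 0.0804 n 744 circle [ 0.4381 -0.2553] r 0.0276
at [ 0.4371 -0.2547  0.2241] [-3.1415e+00 -1.0000e-04  3.1413e+00] q [-0.66  0.22  1.71 -0.    1.21 -2.23] f [-0.4 -0.8 -0.6] w 0.0881 t 47.35
turn first [-0.0001 -0.0001 -0.0003] then shift [-0.1244 -0.1322  0.1041] | shift-only now [-0.1245 -0.1322  0.1041]
```

```bash
python3 -m handwheel '[[[-0.031,-0.033,0],[0,0,0]],[[-0.031,-0.033,0],[0,0,0]],[[-0.031,-0.033,0],[0,0,0]],[[-0.0314,-0.0332,0],[0,0,0]],[[0,0,0.045],[0,0,0]],[[0,0,0.045],[0,0,0]],[[0,0,0.035],[0,0,0]],[[0,0,0],[0,0,0]],[[0,0,0],[0,0,0]],[[0,0,0],[0,0,0]]]'
python3 - <<'E'
from h import *
plan(.5615,-.3869,.043,np.pi)
E
```

```text
time: 48.35
eef_pos: [0.5626, -0.3879, 0.1009]
orientation: [-3.14, 0.002, 3.141]
ft_force: [-0.5, -0.7, 0.5]
grip_width: 0.0878
finger_force: 0.0
at [ 0.5626 -0.3879  0.1009] [-3.1400e+00  1.6000e-03  3.1414e+00] q [-0.7   0.59  1.44 -0.    1.11 -2.28] f [-0.5 -0.7  0.5] w 0.0878 t 48.35
turn first [-0.0016  0.0016 -0.0002] then shift [0.0011 0.001  0.0579] | shift-only now [0.0012 0.0011 0.0579]
```

```bash
python3 -m handwheel '[[[0.0008,0.0008,0.03],[0,0,0]],[[0,0,0.02],[0,0,0]],[[0,0,0.007],[0,0,0]],[[0,0,0],[0,0,0]],[[0,0,0],[0,0,0]],[[0,0,0],[0,0,0]]]'
python3 -m handwheel '[[[0,0,0],[0,0,0]],[[0,0,0],[0,0,0]],[[0,0,0],[0,0,0]],[[0,0,0],[0,0,0]],[[0,0,0],[0,0,0]]]' 0.0 8
python3 -m handwheel '[[[0,0,-0.01],[0,0,0]],[[0,0,-0.02],[0,0,0]],[[0,0,-0.04],[0,0,0]],[[0,0,-0.05],[0,0,0]],[[0,0,0],[0,0,0]],[[0,0,0],[0,0,0]]]'
python3 - <<'E'
from bk import *
plan(.4376,-.2554,.165,np.pi)
o=sensors.get_obs();I,P=cloud("wrist");J=I.astype(int)
m=(J[...,2]>J[...,0]+30)&(J[...,1]>J[...,0]+10)&(P[...,2]>o["eef_pos"][2]+.008)&(P[...,2]<o["eef_pos"][2]+.03)
q=P[m];zt=np.percentile(q[:,2],95);k=q[q[:,2]>zt-.005];x=np.linalg.lstsq(np.c_[2*k[:,:2],np.ones(len(k))],(k[:,:2]**2).sum(1),rcond=None)[0]
print("held",zt-o["eef_pos"][2],x[:2]-o["eef_pos"][:2],np.sqrt(x[2]+x[0]**2+x[1]**2),len(k))
E
```

```text
time: 48.95
eef_pos: [0.562, -0.3873, 0.0442]
orientation: [-3.14, 0.002, 3.141]
ft_force: [0.4, 1.0, 0.0]
grip_width: 0.0875
finger_force: 0.0
time: 49.45
eef_pos: [0.561, -0.3865, 0.0424]
orientation: [-3.141, 0.0, 3.141]
ft_force: [0.3, -0.6, 0.8]
grip_width: 0.0564
finger_force: 8.0
time: 50.05
eef_pos: [0.5618, -0.3871, 0.1647]
orientation: [-3.139, 0.003, 3.141]
ft_force: [-0.2, -0.1, -1.4]
grip_width: 0.0567
finger_force: 8.0
at [ 0.5618 -0.3871  0.1647] [-3.1390e+00  3.0000e-03  3.1413e+00] q [-0.7   0.52  1.39 -0.    1.23 -2.27] f [-0.2 -0.1 -1.4] w 0.0567 t 50.05
turn first [-0.0026  0.003  -0.0003] then shift [ 0.1242  0.1317 -0.0003] | shift-only now [ 0.1243  0.1317 -0.001 ]
held 0.019428005614147925 [-0.00025348  0.00016967] 0.02761168460386595 2791
```

```bash
python3 -m handwheel '[[[0.031,0.033,0],[0,0,0]],[[0.031,0.033,0],[0,0,0]],[[0.031,0.033,0],[0,0,0]],[[0.031,0.0325,0],[0,0,0]],[[0,0,0],[0,0,0]],[[0,0,0],[0,0,0]],[[0,0,0.03],[0,0,0]],[[0,0,0.03],[0,0,0]],[[0,0,0],[0,0,0]],[[0,0,0],[0,0,0]]]'
python3 - <<'E'
from h import *
plan(.4381,-.2553,.083,np.pi)
E
```

```text
time: 51.1
eef_pos: [0.4374, -0.2554, 0.1019]
orientation: [3.141, -0.001, 3.141]
ft_force: [-0.5, -0.5, -0.3]
grip_width: 0.0565
finger_force: 8.0
at [ 0.4374 -0.2554  0.1019] [ 3.1408e+00 -1.3000e-03  3.1410e+00] q [-0.66  0.38  1.84 -0.    0.92 -2.24] f [-0.5 -0.5 -0.3] w 0.0565 t 51.1
turn first [ 0.0008 -0.0013 -0.0006] then shift [-0.0007  0.0001  0.0189] | shift-only now [-0.0007  0.0001  0.0189]
```

```bash
python3 -m handwheel '[[[-0.0007,0,0.008],[0,0,0]],[[0,0,0.006],[0,0,0]],[[0,0,0.004],[0,0,0]],[[0,0,0],[0,0,0]],[[0,0,0],[0,0,0]],[[0,0,0],[0,0,0]]]'
python3 -m handwheel '[[[0,0,0],[0,0,0]],[[0,0,0],[0,0,0]],[[0,0,0],[0,0,0]],[[0,0,0],[0,0,0]],[[0,0,-0.02],[0,0,0]],[[0,0,-0.04],[0,0,0]],[[0,0,-0.05],[0,0,0]],[[0,0,-0.04],[0,0,0]],[[0,0,0],[0,0,0]],[[0,0,0],[0,0,0]]]' -1
python3 - <<'E'
from bk import *
bk(); plan(.4362,-.3937,.12,np.pi)
E
```

```text
time: 51.7
eef_pos: [0.4378, -0.255, 0.0847]
orientation: [-3.141, 0.0, 3.141]
ft_force: [-0.2, -0.2, -1.1]
grip_width: 0.0565
finger_force: 8.0
time: 52.7
eef_pos: [0.4381, -0.2552, 0.2353]
orientation: [-3.14, 0.002, 3.141]
ft_force: [-0.7, 0.6, -1.1]
grip_width: 0.0875
finger_force: 0.0
[133, 190, 66, 64, 1410] top z 0.062 n 624 circle [ 0.436  -0.3935] r 0.028
[283, 192, 72, 77, 3104] top z 0.0965 n 778 circle [ 0.4381 -0.2554] r 0.0277
at [ 0.4373 -0.2545  0.2339] [ 3.1414e+00 -5.0000e-04  3.1413e+00] q [-0.66  0.21  1.69 -0.    1.24 -2.23] f [-0.2 -0.2  0.1] w 0.0877 t 52.75
turn first [ 0.0002 -0.0005 -0.0003] then shift [ 0.0011 -0.1392  0.1139] | shift-only now [ 0.001  -0.1392  0.1139]
```

```bash
python3 -m handwheel '[[[0.0011,-0.035,0],[0,0,0]],[[0,-0.035,0],[0,0,0]],[[0,-0.035,0],[0,0,0]],[[0,-0.034,0],[0,0,0]],[[0,0,0.045],[0,0,0]],[[0,0,0.045],[0,0,0]],[[0,0,0.04],[0,0,0]],[[0,0,0],[0,0,0]],[[0,0,0],[0,0,0]],[[0,0,0],[0,0,0]]]'
python3 - <<'E'
from h import *
plan(.4361,-.3936,.043,np.pi)
E
```

```text
time: 53.75
eef_pos: [0.4374, -0.3947, 0.1058]
orientation: [-3.14, 0.001, 3.141]
ft_force: [-0.1, -0.2, -0.4]
grip_width: 0.0877
finger_force: 0.0
at [ 0.4374 -0.3947  0.1058] [-3.1400e+00  1.3000e-03  3.1415e+00] q [-0.85  0.47  1.66 -0.    1.01 -2.42] f [-0.1 -0.2 -0.4] w 0.0877 t 53.75
turn first [-0.0016  0.0013 -0.0001] then shift [0.0013 0.0011 0.0628] | shift-only now [0.0013 0.0012 0.0628]
```

```bash
python3 -m handwheel '[[[0.0008,0.0008,0.03],[0,0,0]],[[0,0,0.025],[0,0,0]],[[0,0,0.0065],[0,0,0]],[[0,0,0],[0,0,0]],[[0,0,0],[0,0,0]],[[0,0,0],[0,0,0]]]'
python3 -m handwheel '[[[0,0,0],[0,0,0]],[[0,0,0],[0,0,0]],[[0,0,0],[0,0,0]],[[0,0,0],[0,0,0]],[[0,0,0],[0,0,0]]]' 0.0 8
python3 -m handwheel '[[[0,0,-0.01],[0,0,0]],[[0,0,-0.02],[0,0,0]],[[0,0,-0.04],[0,0,0]],[[0,0,-0.05],[0,0,0]],[[0,0,-0.015],[0,0,0]],[[0,0,0],[0,0,0]],[[0,0,0],[0,0,0]]]'
python3 -m handwheel '[[[0,0.035,0],[0,0,0]],[[0,0.035,0],[0,0,0]],[[0,0.035,0],[0,0,0]],[[-0.001,0.033,0],[0,0,0]],[[0,0,0],[0,0,0]],[[0,0,0],[0,0,0]],[[0,0,0.03],[0,0,0]],[[0,0,0.02],[0,0,0]],[[0,0,0],[0,0,0]],[[0,0,0],[0,0,0]]]'
python3 - <<'E'
from h import *
plan(.4381,-.2554,.100,np.pi)
E
```

```text
time: 54.35
eef_pos: [0.4367, -0.3941, 0.0446]
orientation: [-3.139, 0.002, 3.141]
ft_force: [0.3, -0.2, -1.1]
grip_width: 0.0878
finger_force: 0.0
time: 54.85
eef_pos: [0.4358, -0.3932, 0.0429]
orientation: [-3.141, -0.0, 3.141]
ft_force: [0.2, 0.5, 0.7]
grip_width: 0.0566
finger_force: 8.0
time: 55.55
eef_pos: [0.4354, -0.3927, 0.1778]
orientation: [-3.142, -0.0, 3.141]
ft_force: [-0.0, -0.1, -0.7]
grip_width: 0.0565
finger_force: 8.0
time: 56.55
eef_pos: [0.4365, -0.2559, 0.1274]
orientation: [3.141, -0.001, 3.14]
ft_force: [-0.3, -0.4, 0.1]
grip_width: 0.0564
finger_force: 8.0
at [ 0.4365 -0.2559  0.1274] [ 3.1410e+00 -1.3000e-03  3.1404e+00] q [-0.67  0.34  1.82 -0.    0.98 -2.24] f [-0.3 -0.4  0.1] w 0.0564 t 56.55
turn first [ 0.0006 -0.0013 -0.0012] then shift [-0.0016  0.0005  0.0274] | shift-only now [-0.0016  0.0004  0.0274]
```

```bash
python3 -m handwheel '[[[-0.0012,0.0005,0.012],[0,0,0]],[[0,0,0.008],[0,0,0]],[[0,0,0.0045],[0,0,0]],[[0,0,0.002],[0,0,0]],[[0,0,0],[0,0,0]],[[0,0,0],[0,0,0]],[[0,0,0],[0,0,0]]]'
python3 -m handwheel '[[[0,0,0],[0,0,0]],[[0,0,0],[0,0,0]],[[0,0,0],[0,0,0]],[[0,0,0],[0,0,0]],[[0,0,-0.02],[0,0,0]],[[0,0,-0.04],[0,0,0]],[[0,0,-0.05],[0,0,0]],[[0,0,-0.04],[0,0,0]],[[0,0,0],[0,0,0]],[[0,0,0],[0,0,0]]]' -1
python3 - <<'E'
from bk import *
from caps import caps
bk(); caps("top"); greens("top",.055)
c=imaging.camera("scene");save("end",c["color"])
E
```

```text
time: 57.25
eef_pos: [0.4382, -0.2547, 0.1017]
orientation: [-3.141, 0.0, 3.141]
ft_force: [-0.9, -0.1, -0.3]
grip_width: 0.0563
finger_force: 8.0
time: 58.25
eef_pos: [0.4384, -0.2549, 0.2522]
orientation: [-3.14, 0.002, 3.141]
ft_force: [-0.3, -0.1, -0.9]
grip_width: 0.0881
finger_force: 0.0
[283, 189, 72, 80, 3240] top z 0.1141 n 792 circle [ 0.4381 -0.2555] r 0.0276
top A [(40, np.float64(0.056)), (40, np.float64(0.0551)), (41, np.float64(0.0558)), (40, np.float64(0.0551))]
top B [(41, np.float64(0.0561)), (41, np.float64(0.0544)), (41, np.float64(0.0547)), (41, np.float64(0.0547))]
green [296.7 257.5] [497.5  78.9] [103.2  15.9] 10.32
green [259.7 263.6] [477.4 188.8] [103.1  16.6] 10.99
```

View pics/end.png

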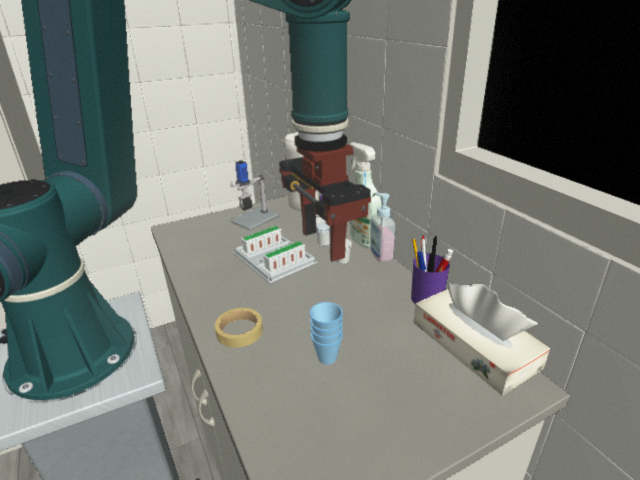

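The final view shows the cassettes in the nest with flat caps (275,252), the roller on its hook (243,185) and the four beakers in one upright stack (326,332).

```bash
python3 -c "
from bench import env
print(env.sign_off())"
```

```text
the job is handed in; nothing more can be done
None
```

I handed the job in: both cassettes are upright in the nest with all eight caps rolled flat, the roller is back on its hook, the four beakers are nested in one loose upright stack, and I left the pots alone; sign-off returned no verdict.

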